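Move the thawed adhesive cartridges from the thaw rack to their dispensing cups

ROBOT

A 6-joint arm with a two-finger parallel gripper is mounted at the origin on a cart in front of the work surface, level with it; the furniture and walls round the work are solid. World frame = base frame: x ahead of the robot, y to its left, z up, the work surface at z = 0. Lengths are in mm, angles in rad, forces in N, time in s.
With the tool pointing down it reaches from about 350 to 775 mm from the base axis. Payload 7.3 kg.
Tool frame: the origin (TCP) lies at the very end of the fingers, on their centre line; the grasp point (between the pads) lies 19 mm behind it; x points along the fingers, z is the direction in which the jaws open and shut, and the axes are right-handed (so a half turn about x gives the same grasp; the last joint's range is limited). The gripper opens to 92 mm and grips with 3 to 60 N. Pads are 19 mm wide; open, the fingers measure 130 mm over their backs; the gripper's body (75 mm by 190 mm) begins 47 mm behind the grasp point.
Start: joints at [1.013, 0.342, 1.524, -0, 1.275, -0.146], TCP at [210.125, 481.139, 201.041] pointing down, gripper open.
Joint ranges: [-2.53, 2.53], [-0.77, 2.02], [0.04, 2.7], [-1, 4.14], [0.28, 2.66], [-3.11, 3.11]. Speed limits (rad/s): [2.57, 2.57, 3.14, 3.14, 3.14, 3.14].

INTERFACE

Orientations are given as [roll, pitch, yaw] about the fixed x, y, z axes, in that order (R = Rz(yaw) Ry(pitch) Rx(roll)).
In Python, from plant import * gives the robot as it stands.
- The arm moves only by the shell command python3 -m creep 'ROWS'. ROWS is JSON, a list of rows, each an object of numbers: "tx", "ty", "tz": the shift along the tool's x, y, z in cm; "wx", "wy", "wz": the turn, a rotation vector about the tool's x, y, z in rad; "gripper": the closure, from -1 (fully open) to 1 (shut). A call has 1 to 8 rows; each row is the pose to reach, as a shift and turn from the pose commanded when the call began, along the tool's axes at that moment; what a row does not reach only later rows make up. A row lasts 1/12 s, in which the tool goes at most 41.7 mm and 7.16 degrees, less where a joint would pass 70% of its speed; a pose out of reach is approached as far as the arm can. A call with a gripper value outside its range is refused whole. The fingers move at their own pace and stop on an object; the grip force is fixed at half the most. Time passes only in rows, so rows that repeat a pose let the fingers close. It gives the time, the measured TCP pose, the force and the opening at its end, in the units of the state.
- get_obs(): the state, without advancing time (a new reading comes with each control period).
- capture(name): name is "scene" or "top" or "wrist"; returns a dict with "frame" (384x512x3 uint8, red, green, blue), "z_map" (384x512 float32, mm along the optical axis (not along the pixel's ray), 0 where there is no reading), "vertical_fov" (degrees; the focal length in pixels is half the picture's height over the tangent of half this angle, whatever the lens; pixels are square), "cx", "cy" (the principal point, pixels), "xyz" and "rotation" of the camera in the world. Camera axes: x right, y down, z forward; pixel columns grow to the right and rows downward; lengths in mm; the calibration is good to about 2 mm. A picture is of the moment at which its call begins.
- close_job(): hands the job in, once; it reports no verdict.
The state is a dict: "time": time; "joint_positions": joint angles; "dq": joint speeds; "tau": joint torques, N m; "tool_pos": TCP position; "tcp_rot": TCP orientation; "contact_force": force on the tool from outside, world axes, zero at the start; "moment": the same for the moment, N m; "grip_width": finger opening in mm.
Only numpy, scipy, OpenCV 4.12 (cv2) and the standard library are available. Lean on these libraries where they do the work, as an engineer would, in place of code of your own. Each camera call takes 0.05 s, during which the arm holds its last target.

TASK

The four adhesive cartridges have thawed: move the row from the aluminium rack beside the vice to the dispensing rail on the green mat, each nose down into the cup whose collar has the colour of its end cap, pushed fully home, so that no adhesive ends up on the wrong station. Keep the cartridges upright on the way, and leave the little bottle with the red nozzle standing where it is.

Things in the scene. Friction and masses are not known exactly. Their poses are not given: they have to be found in the camera images.
- cart_red: Rigid adhesive cartridge with a red end cap, upright in the thaw rack: round barrel 28 mm in diameter, 118 mm long, about 60 g. Origin at the centre of the nose's lower end, z up along the barrel. The nose is 11 mm wide for 12 mm, a cone widens it to 28 mm at 26 mm, then the barrel is straight; the top 28 mm is the red cap, of the same diameter.
- cart_yellow: Rigid adhesive cartridge with a yellow end cap, upright in the thaw rack: round barrel 28 mm in diameter, 118 mm long, about 60 g. Origin at the centre of the nose's lower end, z up along the barrel. The nose is 11 mm wide for 12 mm, a cone widens it to 28 mm at 26 mm, then the barrel is straight; the top 28 mm is the yellow cap, of the same diameter.
- cart_green: Rigid adhesive cartridge with a green end cap, upright in the thaw rack: round barrel 28 mm in diameter, 118 mm long, about 60 g. Origin at the centre of the nose's lower end, z up along the barrel. The nose is 11 mm wide for 12 mm, a cone widens it to 28 mm at 26 mm, then the barrel is straight; the top 28 mm is the green cap, of the same diameter.
- cart_blue: Rigid adhesive cartridge with a blue end cap, upright in the thaw rack: round barrel 28 mm in diameter, 118 mm long, about 60 g. Origin at the centre of the nose's lower end, z up along the barrel. The nose is 11 mm wide for 12 mm, a cone widens it to 28 mm at 26 mm, then the barrel is straight; the top 28 mm is the blue cap, of the same diameter.
- cup_red: Cup with a red collar, fixed on the black rail: upright tube, 32 mm bore, in a row of four 52 mm apart along the cup's y axis. Origin at the centre of its underside, z up; mouth at 56 mm, where the collar flares to 40 mm inside, 49 outside (top 12 mm). Inner floor at 6 mm, with a 15 mm recess 8 mm deep for the nose: a cartridge fully home has its origin 6 mm above this one.
- cup_yellow: Cup with a yellow collar, fixed on the black rail: upright tube, 32 mm bore, in a row of four 52 mm apart along the cup's y axis. Origin at the centre of its underside, z up; mouth at 56 mm, where the collar flares to 40 mm inside, 49 outside (top 12 mm). Inner floor at 6 mm, with a 15 mm recess 8 mm deep for the nose: a cartridge fully home has its origin 6 mm above this one.
- cup_green: Cup with a green collar, fixed on the black rail: upright tube, 32 mm bore, in a row of four 52 mm apart along the cup's y axis. Origin at the centre of its underside, z up; mouth at 56 mm, where the collar flares to 40 mm inside, 49 outside (top 12 mm). Inner floor at 6 mm, with a 15 mm recess 8 mm deep for the nose: a cartridge fully home has its origin 6 mm above this one.
- cup_blue: Cup with a blue collar, fixed on the black rail: upright tube, 32 mm bore, in a row of four 52 mm apart along the cup's y axis. Origin at the centre of its underside, z up; mouth at 56 mm, where the collar flares to 40 mm inside, 49 outside (top 12 mm). Inner floor at 6 mm, with a 15 mm recess 8 mm deep for the nose: a cartridge fully home has its origin 6 mm above this one.
- thaw_rack: Fixed aluminium rack, 66 (x) x 242 (y) x 56 mm, origin at the centre of its underside. Its places lie on its y axis at -78, -26, 26, 78 mm: 32 mm holes in the top; a seated nose ends 6 mm above the bench. Between rack and cups stand a vice (107 mm high) and an open case (lid to 166 mm); behind the case a lamp's head hangs 260 mm above the bench, from x = 0.58 m on: carry in front of it.
- flux_bottle: Small cream bottle with a red pointed nozzle, 33 mm across, 94 mm tall, loose and standing upright on the mat in front of the dispensing rail; a bystander that must stay standing where it is. Origin at the centre of its underside.

How it is judged:
By the outcome, as a careful person would: the job done as asked, in the order asked, and still so for the second after the job is handed in, with the robot touching nothing.
It also fails if it takes over 144 s, if anything falls off the work surface, if the arm or the gripper's body presses on something with over 40 N, if the wrist force passes 120 N, or if a joint passes its speed limit or range.

## Working session

There is one attempt and no reset: what is moved stays moved. The work goes in short steps, Python scripts to look and compute and a shell command to move; the robot and the scene stay as the last step left them, time stands still between calls to the robot, and variables do not carry over. Pictures are saved under pics/ and viewed, and the job is handed in when it is done.

```bash
ls -la; mkdir -p pics; python3 - <<'E'
from plant import *
import cv2
o=get_obs(); print({k:(v.round(3).tolist() if hasattr(v,'round') and hasattr(v,'tolist') else v) for k,v in o.items()})
for n in("scene","top","wrist"):
    c=capture(n); cv2.imwrite(f"pics/{n}0.png",c["frame"][:,:,::-1])
    print(n,{k:c[k] for k in c if k not in("frame","z_map")},(c["z_map"]>0).mean())
E
```

```text
total 12
drwxr-xr-x  3 agent agent 4096 Dec  7 05:09 .
drwxr-xr-x 23 root  root  4096 Dec  7 05:09 ..
drwxr-xr-x  2 agent agent 4096 Dec  7 05:09 pics
{'time': 0.0, 'joint_positions': [1.013, 0.343, 1.525, -0.0, 1.275, -0.146], 'dq': [-0.0, 0.0, 0.0, 0.001, -0.001, 0.001], 'tau': [-0.003, -43.124, -24.422, 0.071, 0.056, -0.0], 'tool_pos': [209.863, 480.743, 200.358], 'tcp_rot': [3.0, 1.569, -2.124], 'contact_force': [1.068, -0.99, 0.295], 'moment': [-0.001, 0.043, 0.028], 'grip_width': 92.0303834509847}
scene {'vertical_fov': 44.905138669547604, 'cx': 256.292370144088, 'cy': 190.47270925681477, 'xyz': array([-171.66874511, -481.11507067,  975.03284483]), 'rotation': array([-2.41304731,  0.01890343, -0.97052357])} 0.9958953857421875
top {'vertical_fov': 48.89660167571824, 'cx': 255.99545610054352, 'cy': 190.4921416799212, 'xyz': array([ 388.85270963,  -43.94172054, 1337.91524768]), 'rotation': array([-3.07004856,  0.02790095, -1.57080959])} 0.9959920247395834
wrist {'vertical_fov': 58.911238178206375, 'cx': 252.88283393791164, 'cy': 188.54173813461222, 'xyz': array([144.66735573, 510.93272412, 383.88641371]), 'rotation': array([2.87089091e+00, 5.27985656e-04, 1.15979808e+00])} 0.9959259033203125
```

View pics/scene0.png

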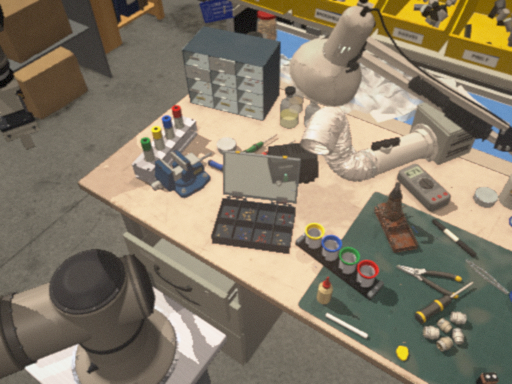

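View pics/top0.png

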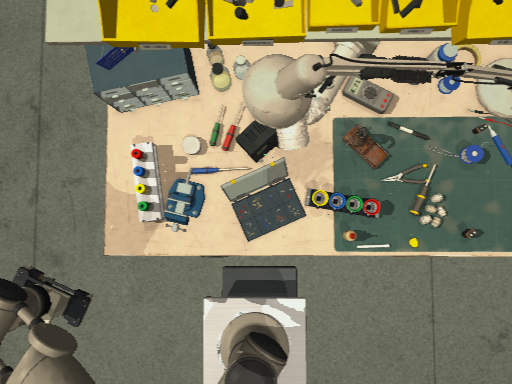

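View pics/wrist0.png

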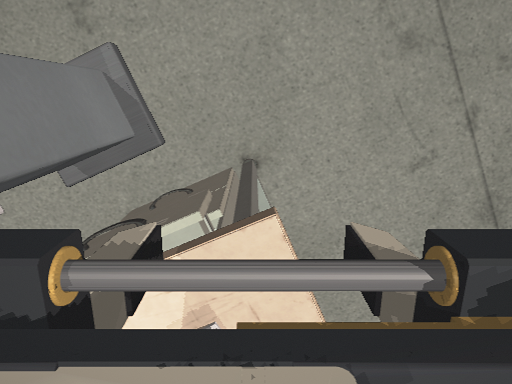

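The scene view shows rack caps green (145,142), yellow (157,131), blue (167,121), red (177,111). The cups are yellow (315,232), blue (331,245), green (349,260), red (367,272), with the bottle at (325,290). In the top view the caps are at about x=140, y=153–206, the cups run (319,198) to (372,208), and the bottle is at (350,236). Next I'll measure them.

```bash
cat > h.py <<'E'
from plant import *
import numpy as np, cv2
from scipy.spatial.transform import Rotation as Ro
def cam(n):
    c=capture(n); c["R"]=Ro.from_euler("xyz",c["rotation"]).as_matrix(); c["f"]=192/np.tan(np.radians(c["vertical_fov"]/2)); return c
def rays(c,u,v):
    d=np.stack([(np.asarray(u)-c["cx"])/c["f"],(np.asarray(v)-c["cy"])/c["f"],np.ones_like(np.asarray(u,float))],-1)
    return d@c["R"].T
def cloud(c):
    v,u=np.mgrid[:384,:512]; return c["xyz"]+rays(c,u,v)*c["z_map"][...,None]
def plane(c,u,v,z):
    r=rays(c,u,v); return c["xyz"]+r*((z-c["xyz"][2])/r[...,2])[...,None]
HUE=dict(red=[(0,7),(173,180)],yellow=[(22,34)],green=[(45,80)],blue=[(100,125)])
def mask(c,col,s=110,vmin=60):
    h=cv2.cvtColor(c["frame"],cv2.COLOR_RGB2HSV); m=np.zeros(h.shape[:2],bool)
    for a,b in HUE[col]: m|=(h[...,0]>=a)&(h[...,0]<=b)
    return m&(h[...,1]>s)&(h[...,2]>vmin)
E
python3 - <<'E'
from h import *
for n in("top","scene"):
    c=cam(n);P=cloud(c); print(n,"table z", np.median(P[(abs(P[...,0]-380)<20)&(abs(P[...,1]-200)<30)][:,2]))
    for col in HUE:
        m=mask(c,col)&(P[...,2]>-20)&(P[...,2]<200)&(P[...,0]<650)
        k,l,st,ce=cv2.connectedComponentsWithStats(m.astype(np.uint8))
        for i in range(1,k):
            if st[i,4]<15: continue
            q=P[l==i]; v,u=np.nonzero(l==i)
            print(col,"px",ce[i].round(1),"n",st[i,4],"med",np.median(q,0).round(1),"zmax",np.percentile(q[:,2],90).round(1), "mid",((q[:,:2].min(0)+q[:,:2].max(0))/2).round(1))
E
```

```text
top table z 0.40273981998143427
red px [226.9 142.5] n 57 med [636.9  84.6  18.3] zmax 22.5 mid [635.8  84.8]
red px [136.8 153.7] n 87 med [585.  339.2 121.8] zmax 124.6 mid [586.1 344.2]
red px [372.  206.3] n 128 med [ 432.8 -358.1   64.1] zmax 68.7 mid [ 433.  -363.7]
red px [352.2 235.4] n 26 med [ 345.7 -292.    71.9] zmax 88.2 mid [ 345.1 -296.4]
yellow px [272.1 163.8] n 19 med [547.4 -56.  165.5] zmax 168.2 mid [547.1 -56.1]
yellow px [424.6 165.4] n 16 med [ 562.2 -534.    12.8] zmax 16.1 mid [ 562.  -537.1]
yellow px [232.9 181.2] n 19 med [499.5  53.  165.4] zmax 168.2 mid [499.7  53.2]
yellow px [141.  188.4] n 90 med [483.7 324.9 121.2] zmax 125.1 mid [483.5 329.6]
yellow px [320.3 197.4] n 135 med [ 460.  -203.8   64.3] zmax 69.1 mid [ 461.  -204.5]
yellow px [421.1 196.2] n 22 med [ 464.9 -515.1   23.7] zmax 27.8 mid [ 465.1 -521.7]
yellow px [413.9 211.8] n 24 med [ 415.7 -492.1   24.6] zmax 29.5 mid [ 415.9 -498.6]
yellow px [413.4 242.2] n 72 med [ 323.  -494.6    7.5] zmax 10.2 mid [ 321.6 -495.8]
green px [212.9 139.8] n 17 med [645.2 129.4  17.8] zmax 21.4 mid [
[... 1493 characters left out ...]
1.7] zmax 13.6 mid [ 566.3 -534.8]
yellow px [420.9 314.9] n 34 med [ 414.1 -495.8   25.4] zmax 28.9 mid [ 419.7 -495.4]
yellow px [402.1 352.5] n 161 med [ 322.  -495.6    7.5] zmax 9.9 mid [ 324.1 -495.2]
green px [144.8 141.1] n 37 med [427.9 316.4 123.2] zmax 125.2 mid [428.2 319.5]
green px [349.8 253.6] n 130 med [ 452.  -301.2   65.9] zmax 68.7 mid [ 442.  -297.1]
blue px [166.  120.9] n 64 med [528.  330.7 120.6] zmax 124.7 mid [532.1 334.1]
blue px [215.7 165. ] n 34 med [542.9 173.8  13.7] zmax 17.0 mid [543.9 174. ]
blue px [332.1 242.3] n 113 med [ 456.6 -252.    65.5] zmax 68.4 mid [ 448.7 -252. ]
blue px [510.6 295.5] n 16 med [ 588.5 -648.9    3.9] zmax 5.6 mid [ 588.6 -649.6]
```

```bash
cat >> h.py <<'E'
def pose():
    o=get_obs(); return np.array(o["tool_pos"]),Ro.from_euler("xyz",o["tcp_rot"]).as_matrix()
def Rdown(a):
    s,c=np.sin(a),np.cos(a); return np.array([[0,-s,c],[0,c,s],[-1,0,0]],float)
def delta(p,a):
    "rows to reach TCP p (mm) pointing down with jaw yaw a (deg); cm & rad in tool axes"
    q,R=pose(); t=R.T@(np.array(p,float)-q)/10
    w=Ro.from_matrix(R.T@Rdown(np.radians(a))).as_rotvec()
    print("t cm",t.round(2),"w",w.round(3)); return t,w
E
python3 - <<'E'
from h import *
q,R=pose(); print(q.round(1)); print(R.round(3)); print("jaw yaw",np.degrees(np.arctan2(R[1,2],R[0,2])))
c=cam("wrist"); print("cam in tool",(R.T@(c["xyz"]-q)).round(1)); print((R.T@c["R"]).round(3))
for d in(0,100): 
    x=c["R"].T@(q+R[:,0]*d-c["xyz"]); print("proj",c["f"]*x[:2]/x[2]+[c["cx"],c["cy"]])
for a in (97.7,-82.3): delta([510,330,300],a)
E
```

```text
[210.  481.  200.7]
[[-0.    -0.916  0.4  ]
 [-0.001  0.4    0.916]
 [-1.     0.    -0.001]]
jaw yaw 66.40665031691663
cam in tool [-183.5   71.9    1.3]
[[-0.001 -0.268  0.964]
 [ 0.001 -0.964 -0.268]
 [ 1.     0.001  0.001]]
proj [250.29019007 223.5155146 ]
proj [251.04250147 180.87131349]
t cm [ -9.92 -33.53  -1.84] w [-0.546 -0.    -0.   ]
t cm [ -9.92 -33.53  -1.84] w [ 2.595e+00 -0.000e+00  1.000e-03]
```

```bash
python3 -c "
from h import *
delta([580,340,270],97.7)"
```

```text
t cm [ -6.92 -39.55   1.88] w [-0.546 -0.    -0.   ]
```

```bash
A='{"tx":-6.9,"ty":-39.5,"tz":1.9,"wx":-0.546,"gripper":0.2}'; python3 -m creep '[{"tx":-4,"ty":0,"tz":0,"wx":0,"gripper":0.2},{"tx":-6.9,"ty":-39.5,"tz":1.9,"wx":-0.546,"gripper":0.2},{"tx":-6.9,"ty":-39.5,"tz":1.9,"wx":-0.546,"gripper":0.2},{"tx":-6.9,"ty":-39.5,"tz":1.9,"wx":-0.546,"gripper":0.2},{"tx":-6.9,"ty":-39.5,"tz":1.9,"wx":-0.546,"gripper":0.2},{"tx":-6.9,"ty":-39.5,"tz":1.9,"wx":-0.546,"gripper":0.2},{"tx":-6.9,"ty":-39.5,"tz":1.9,"wx":-0.546,"gripper":0.2},{"tx":-6.9,"ty":-39.5,"tz":1.9,"wx":-0.546,"gripper":0.2}]'; python3 -c "
from h import *
delta([580,340,270],97.7)"
```

```text
t cm [ -6.92 -39.55   1.88] w [-0.546 -0.    -0.   ]validation failed for argument at $[0]...
```

```bash
python3 -m creep '[{"tx":-4.0,"ty":0.0,"tz":0.0,"wx":0.0,"wy":0.0,"wz":0.0,"gripper":0.2}]'
```

```text
time: 0.38
tool_pos: [208.0, 477.5, 234.4]
tcp_rot: [3.003, 1.556, -2.122]
contact_force: [0.5, 0.3, -1.1]
grip_width: 88.9
```

```bash
python3 -m creep '[{"tx":-2.9,"ty":-39.5,"tz":1.9,"wx":-0.546,"wy":0,"wz":0,"gripper":0.2},{"tx":-2.9,"ty":-39.5,"tz":1.9,"wx":-0.546,"wy":0,"wz":0,"gripper":0.2},{"tx":-2.9,"ty":-39.5,"tz":1.9,"wx":-0.546,"wy":0,"wz":0,"gripper":0.2},{"tx":-2.9,"ty":-39.5,"tz":1.9,"wx":-0.546,"wy":0,"wz":0,"gripper":0.2},{"tx":-2.9,"ty":-39.5,"tz":1.9,"wx":-0.546,"wy":0,"wz":0,"gripper":0.2},{"tx":-2.9,"ty":-39.5,"tz":1.9,"wx":-0.546,"wy":0,"wz":0,"gripper":0.2},{"tx":-2.9,"ty":-39.5,"tz":1.9,"wx":-0.546,"wy":0,"wz":0,"gripper":0.2},{"tx":-2.9,"ty":-39.5,"tz":1.9,"wx":-0.546,"wy":0,"wz":0,"gripper":0.2}]'; python3 -c "
from h import *
delta([580,340,270],97.7)"
```

```text
time: 1.05
tool_pos: [510.4, 366.5, 264.6]
tcp_rot: [-0.209, 1.571, 1.496]
contact_force: [1.2, 1.5, 0.8]
grip_width: 38.4
t cm [-0.54 -6.54 -3.56] w [-0.  0.  0.]
```

```bash
python3 -m creep '[{"tx":0,"ty":-5,"tz":-2.5,"wx":0,"wy":0,"wz":0,"gripper":-0.1},{"tx":0,"ty":-5,"tz":-2.5,"wx":0,"wy":0,"wz":0,"gripper":-0.1},{"tx":0,"ty":-5,"tz":-2.5,"wx":0,"wy":0,"wz":0,"gripper":-0.1},{"tx":0,"ty":-5,"tz":-2.5,"wx":0,"wy":0,"wz":0,"gripper":-0.1},{"tx":0,"ty":-5,"tz":-2.5,"wx":0,"wy":0,"wz":0,"gripper":-0.1}]'; python3 - <<'E'
from h import *
delta([580,340,270],97.7)
c=cam("wrist"); cv2.imwrite("pics/w1.png",c["frame"][:,:,::-1])
P=cloud(c)
for col in HUE:
    m=mask(c,col)&(P[...,2]>95)&(P[...,2]<140)
    k,l,st,ce=cv2.connectedComponentsWithStats(m.astype(np.uint8))
    for i in range(1,k):
        if st[i,4]<60: continue
        q=P[l==i];t=q[q[:,2]>118]; print(col,ce[i].round(1),st[i,4],"z",np.percentile(q[:,2],[5,50,95]).round(1),"top mid",((t.min(0)+t.max(0))/2).round(1),"mean",t.mean(0).round(1),"ext",(t.max(0)-t.min(0)).round(1))
E
```

```text
time: 1.47
tool_pos: [560.7, 350.0, 264.4]
tcp_rot: [1.271, 1.57, 2.976]
contact_force: [0.5, 0.6, 0.3]
grip_width: 50.7
t cm [-0.56 -1.78 -1.25] w [ 0.     0.    -0.001]
red [244.  192.9] 596 z [103.7 123.5 124.9] top mid [588.5 346.3 122.2] mean [587.5 345.8 123.6] ext [26.9 26.3  8.1]
yellow [242.2  87.9] 590 z [122.4 123.7 124.9] top mid [486.1 331.2 124.1] mean [485.8 331.2 123.6] ext [26.9 26.1  4.9]
green [241.9  28. ] 720 z [110.2 123.5 124.8] top mid [434.8 324.1 121.9] mean [435.  324.  123.6] ext [26.7 26.   7.7]Traceback (most recent call last):
  File "<stdin>", line 10, in <module>
    return umr_minimum(a, axis, None, out, keepdims, initial, where)
ValueError: zero-size array to reduction operation minimum which has no identity
```

View pics/w1.png

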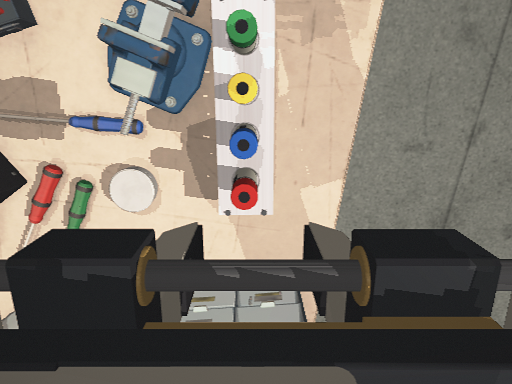

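The wrist view shows caps green (241,27), yellow (242,88), blue (243,145) and red (244,195). Tops are at z≈124 as expected and the row is 154 mm long against the nominal 156. I'll start with red.

```bash
python3 -c "
from h import *
delta([587.5,345.8,150],98);delta([587.5,345.8,82],98)"
```

```text
t cm [11.47 -2.63 -0.82] w [-0.004  0.    -0.   ]
t cm [18.27 -2.63 -0.82] w [-0.004  0.    -0.   ]
```

```bash
python3 -m creep '[{"tx":3,"ty":-2.6,"tz":-0.8,"wx":-0.004,"wy":0,"wz":0,"gripper":-0.1},{"tx":7,"ty":-2.6,"tz":-0.8,"wx":-0.004,"wy":0,"wz":0,"gripper":-0.1},{"tx":11,"ty":-2.6,"tz":-0.8,"wx":-0.004,"wy":0,"wz":0,"gripper":-0.1},{"tx":11.5,"ty":-2.6,"tz":-0.8,"wx":-0.004,"wy":0,"wz":0,"gripper":-0.1},{"tx":11.5,"ty":-2.6,"tz":-0.8,"wx":-0.004,"wy":0,"wz":0,"gripper":-0.1}]'; python3 -c "
from h import *
delta([587.5,345.8,150],98);delta([587.5,345.8,82],98)"
```

```text
time: 1.93
tool_pos: [586.0, 345.3, 147.5]
tcp_rot: [1.823, 1.565, -2.75]
contact_force: [0.8, -0.2, 1.3]
grip_width: 50.5
t cm [-0.25 -0.15  0.02] w [ 0.    -0.001 -0.006]
t cm [ 6.55 -0.19  0.03] w [ 0.    -0.001 -0.006]
```

```bash
python3 -m creep '[{"tx":2.5,"ty":-0.1,"tz":0,"wx":0,"wy":0,"wz":0,"gripper":-0.1},{"tx":5,"ty":-0.1,"tz":0,"wx":0,"wy":0,"wz":0,"gripper":-0.1},{"tx":6.5,"ty":-0.1,"tz":0,"wx":0,"wy":0,"wz":0,"gripper":-0.1},{"tx":6.5,"ty":-0.1,"tz":0,"wx":0,"wy":0,"wz":0,"gripper":-0.1},{"tx":6.5,"ty":-0.1,"tz":0,"wx":0,"wy":0,"wz":0,"gripper":-0.1}]'; python3 - <<'E'
from h import *
delta([587.5,345.8,82],98)
E
```

```text
time: 2.35
tool_pos: [590.2, 346.3, 87.4]
tcp_rot: [-1.272, 1.567, 0.438]
contact_force: [0.8, 0.3, -0.7]
grip_width: 50.6
t cm [ 0.54  0.28 -0.01] w [-0.001  0.001  0.003]
```

```bash
python3 - <<'E'
from h import *
c=cam("wrist"); cv2.imwrite("pics/w2.png",c["frame"][:,:,::-1])
E
```

```text
(no output)
```

View pics/w2.png

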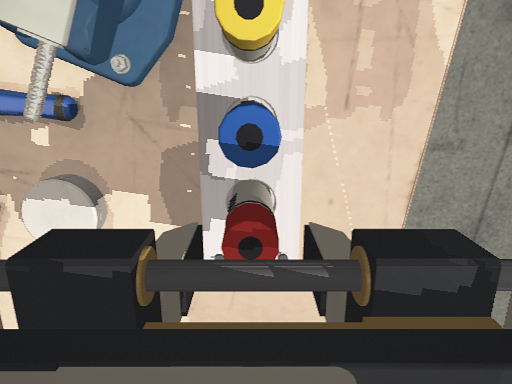

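The red cap (hole at 250,245) sits centred between the pads, with blue at (250,137). I'll check how it lies relative to the pad centre line.

```bash
python3 - <<'E'
from h import *
q,R=pose(); print(q.round(1)); c=cam("wrist")
for uv in((250,245),(250,137),(249,4)):
    p=plane(c,*uv,124); print(p.round(1),"in tool",(R.T@(p-q)).round(1))
E
```

```text
[590.8 346.4  88. ]
[588.1 345.9 124. ] in tool [-36.    2.5  -0.1]
[537.8 338.9 124. ] in tool [-36.2  53.3  -0.1]
[486.7 331.4 124. ] in tool [-36.5 105.   -0.4]
```

```bash
python3 -m creep '[{"tx":0.5,"ty":0.25,"tz":0,"wx":0,"wy":0,"wz":0,"gripper":-0.1},{"tx":0.5,"ty":0.25,"tz":0,"wx":0,"wy":0,"wz":0,"gripper":-0.1},{"tx":0.5,"ty":0.25,"tz":0,"wx":0,"wy":0,"wz":0,"gripper":0.6},{"tx":0.5,"ty":0.25,"tz":0,"wx":0,"wy":0,"wz":0,"gripper":0.6},{"tx":0.5,"ty":0.25,"tz":0,"wx":0,"wy":0,"wz":0,"gripper":0.6},{"tx":0.5,"ty":0.25,"tz":0,"wx":0,"wy":0,"wz":0,"gripper":0.6},{"tx":0.5,"ty":0.25,"tz":0,"wx":0,"wy":0,"wz":0,"gripper":0.6}]'; python3 - <<'E'
from h import *
delta([587.5,345.8,82],98)
c=cam("wrist"); cv2.imwrite("pics/w3.png",c["frame"][:,:,::-1])
E
```

```text
time: 3.03
tool_pos: [587.1, 344.9, 79.6]
tcp_rot: [-1.122, 1.57, 0.587]
contact_force: [-0.7, -0.5, 0.6]
grip_width: 27.3
t cm [-0.24 -0.05  0.08] w [-0.001  0.     0.   ]
```

View pics/w3.png

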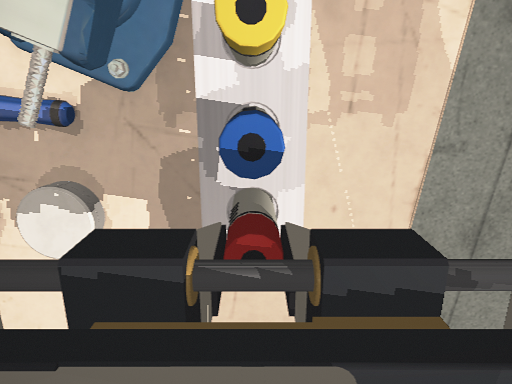

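Gripped at 27.3 mm opening. Lifting straight up.

```bash
python3 -m creep '[{"tx":-2,"ty":0,"tz":0,"wx":0,"wy":0,"wz":0,"gripper":0.6},{"tx":-5,"ty":0,"tz":0,"wx":0,"wy":0,"wz":0,"gripper":0.6},{"tx":-9,"ty":0,"tz":0,"wx":0,"wy":0,"wz":0,"gripper":0.6},{"tx":-13,"ty":0,"tz":0,"wx":0,"wy":0,"wz":0,"gripper":0.6},{"tx":-17,"ty":0,"tz":0,"wx":0,"wy":0,"wz":0,"gripper":0.6},{"tx":-21,"ty":0,"tz":0,"wx":0,"wy":0,"wz":0,"gripper":0.6},{"tx":-21,"ty":0,"tz":0,"wx":0,"wy":0,"wz":0,"gripper":0.6}]'; python3 - <<'E'
from h import *
delta([430,60,290],40);delta([432,-375,280],-9.8)
E
```

```text
time: 3.67
tool_pos: [589.2, 345.9, 299.6]
tcp_rot: [-1.289, 1.555, 0.42]
contact_force: [1.4, 0.7, 1.1]
grip_width: 27.3
t cm [  0.55  19.72 -26.12] w [1.011 0.012 0.012]
t cm [  1.27  25.53 -69.24] w [1.88  0.017 0.006]
```

```bash
python3 -m creep '[{"tx":0,"ty":19.7,"tz":-26.1,"wx":1.01,"wy":0,"wz":0,"gripper":0.6},{"tx":0,"ty":19.7,"tz":-26.1,"wx":1.01,"wy":0,"wz":0,"gripper":0.6},{"tx":0,"ty":19.7,"tz":-26.1,"wx":1.01,"wy":0,"wz":0,"gripper":0.6},{"tx":0,"ty":19.7,"tz":-26.1,"wx":1.01,"wy":0,"wz":0,"gripper":0.6},{"tx":0,"ty":19.7,"tz":-26.1,"wx":1.01,"wy":0,"wz":0,"gripper":0.6},{"tx":0,"ty":19.7,"tz":-26.1,"wx":1.01,"wy":0,"wz":0,"gripper":0.6},{"tx":0,"ty":19.7,"tz":-26.1,"wx":1.01,"wy":0,"wz":0,"gripper":0.6},{"tx":0,"ty":19.7,"tz":-26.1,"wx":1.01,"wy":0,"wz":0,"gripper":0.6}]'; python3 - <<'E'
from h import *
delta([432,-375,280],-9.8)
E
```

```text
time: 4.33
tool_pos: [426.0, 57.5, 289.3]
tcp_rot: [-2.213, 1.57, -1.51]
contact_force: [0.6, -0.7, -0.2]
grip_width: 27.1
t cm [  0.94 -33.39 -27.49] w [ 0.874 -0.     0.   ]
```

```bash
python3 -m creep '[{"tx":0.9,"ty":-33.4,"tz":-27.5,"wx":0.874,"wy":0,"wz":0,"gripper":0.6},{"tx":0.9,"ty":-33.4,"tz":-27.5,"wx":0.874,"wy":0,"wz":0,"gripper":0.6},{"tx":0.9,"ty":-33.4,"tz":-27.5,"wx":0.874,"wy":0,"wz":0,"gripper":0.6},{"tx":0.9,"ty":-33.4,"tz":-27.5,"wx":0.874,"wy":0,"wz":0,"gripper":0.6},{"tx":0.9,"ty":-33.4,"tz":-27.5,"wx":0.874,"wy":0,"wz":0,"gripper":0.6},{"tx":0.9,"ty":-33.4,"tz":-27.5,"wx":0.874,"wy":0,"wz":0,"gripper":0.6},{"tx":0.9,"ty":-33.4,"tz":-27.5,"wx":0.874,"wy":0,"wz":0,"gripper":0.6},{"tx":0.9,"ty":-33.4,"tz":-27.5,"wx":0.874,"wy":0,"wz":0,"gripper":0.6}]'; python3 - <<'E'
from h import *
delta([432,-375,280],-9.8)
E
```

```text
time: 5.0
tool_pos: [434.0, -276.1, 282.3]
tcp_rot: [0.437, 1.571, 0.265]
contact_force: [1.0, 0.7, -0.9]
grip_width: 27.2
t cm [ 0.23 -9.78  1.5 ] w [-0.001  0.    -0.   ]
```

```bash
python3 -m creep '[{"tx":0,"ty":-8.5,"tz":1.3,"wx":0,"wy":0,"wz":0,"gripper":0.6},{"tx":0,"ty":-8.5,"tz":1.3,"wx":0,"wy":0,"wz":0,"gripper":0.6},{"tx":0,"ty":-8.5,"tz":1.3,"wx":0,"wy":0,"wz":0,"gripper":0.6},{"tx":0,"ty":-8.5,"tz":1.3,"wx":0,"wy":0,"wz":0,"gripper":0.6},{"tx":0,"ty":-8.5,"tz":1.3,"wx":0,"wy":0,"wz":0,"gripper":0.6},{"tx":0,"ty":-8.5,"tz":1.3,"wx":0,"wy":0,"wz":0,"gripper":0.6}]'; python3 - <<'E'
from h import *
q,R=pose();print(q)
c=cam("wrist"); cv2.imwrite("pics/w4.png",c["frame"][:,:,::-1]); np.savez("w4.npz",**c)
P=cloud(c)
for col in HUE:
    m=mask(c,col)&(P[...,2]>40)&(P[...,2]<90)
    k,l,st,ce=cv2.connectedComponentsWithStats(m.astype(np.uint8))
    for i in range(1,k):
        if st[i,4]<60: continue
        t=P[l==i]; z=np.percentile(t[:,2],[5,50,95]).round(1); (cx,cy),r=cv2.minEnclosingCircle(np.argwhere(l==i)[:,::-1].astype(np.float32))
        print(col,ce[i].round(1),st[i,4],"z",z,"mid",((t.min(0)+t.max(0))/2).round(1),"ext",(t.max(0)-t.min(0)).round(1),"circ",round(cx,1),round(cy,1),round(r,1),plane(c,cx,cy,68).round(1))
E
```

```text
time: 5.5
tool_pos: [433.5, -358.7, 282.5]
tcp_rot: [1.663, 1.57, 1.499]
contact_force: [-0.2, 0.4, -0.8]
grip_width: 26.8
[ 433.5254069  -358.69946428  282.53378155]
red [169.5 114.5] 180 z [64.3 69.9 85.7] mid [ 347.  -292.9   74.1] ext [16.3 17.2 31.3] circ 168.9 114.8 8.1 [ 347.4 -292.9   68. ]
red [250.3 154. ] 645 z [58.7 66.7 68.7] mid [ 432.5 -352.1   62.1] ext [47.2 46.9 15.2] circ 250.6 152.9 20.2 [ 432.6 -351.6   68. ]
yellow [251.9  16.4] 488 z [58.9 67.1 68.8] mid [ 460.1 -204.7   55.8] ext [46.9 35.9 29.2] circ 252.3 9.0 23.1 [ 459.6 -200.1   68. ]
green [250.8 107.8] 691 z [59.4 66.9 68.7] mid [ 441.7 -300.9   63.1] ext [47.3 47.2 14.5] circ 250.9 107.8 21.3 [ 441.5 -300.5   68. ]
blue [251.3  58.2] 787 z [58.8 66.8 68.7] mid [ 450.9 -249.6   63.3] ext [47.1 47.5 13. ] circ 251.4 59.2 22.9 [ 450.5 -249.4   68. ]
```

View pics/w4.png

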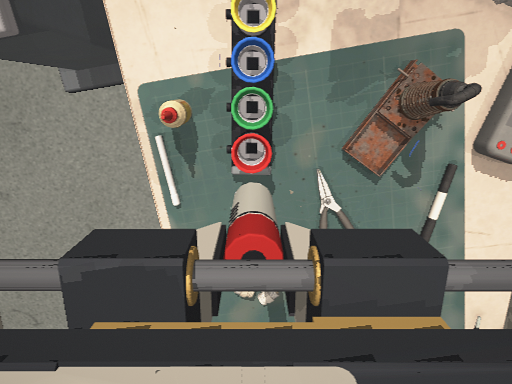

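The wrist view shows collars red (251,153), green (251,108), blue (251,59) and yellow (252,10), spaced 52 mm. The bottle is at (173,114) and the red cartridge is held upright at (252,240). I'll check the held axis in tool coordinates and compute the insertion.

```bash
python3 - <<'E'
from h import *
q,R=pose(); c=dict(np.load("w4.npz")); P=cloud(c)
m=mask(c,"red")&(P[...,2]>200); T=(P[m]-q)@R
print("cap pts tool x",np.percentile(T[:,0],[2,50,98]).round(1),"z range",np.percentile(T[:,2],[0.5,99.5]).round(1),"y",np.percentile(T[:,1],[1,99]).round(1))
# barrel: all points near tool y<30, below
S=(P.reshape(-1,3)-q)@R; b=S[(abs(S[:,2])<20)&(abs(S[:,1])<20)&(S[:,0]>5)&(S[:,0]<70)]
for x in range(5,70,10):
    k=b[(b[:,0]>x)&(b[:,0]<x+10)]
    if len(k): print(x,len(k),"z",k[:,2].min().round(1),k[:,2].max().round(1),"ymax",k[:,1].max().round(1))
for n,p in dict(red=(432.5,-351.8),green=(441.6,-300.7),blue=(450.7,-249.5),yellow=(459.8,-198.4)).items(): print(n,end=" "); delta([*p,160],-10.1)
E
```

```text
cap pts tool x [-102.3  -42.8  -18.8] z range [-12.6  13.6] y [ 1.9 31.8]
5 196 z -13.6 13.3 ymax 14.2
15 176 z -12.7 13.1 ymax 14.5
25 154 z -13.3 13.1 ymax 14.3
35 134 z -13.6 13.0 ymax 14.4
45 33 z -13.0 12.4 ymax 14.2
red t cm [12.28  0.64 -0.23] w [ 0.013  0.    -0.   ]
green t cm [12.28  5.83 -0.16] w [ 0.013  0.    -0.   ]
blue t cm [12.29 11.03 -0.1 ] w [ 0.013  0.    -0.   ]
yellow t cm [12.29 16.22 -0.03] w [ 0.013  0.    -0.   ]
```

```bash
python3 -m creep '[{"tx":4,"ty":0.6,"tz":-0.25,"wx":0.013,"wy":0,"wz":0,"gripper":0.6},{"tx":8,"ty":0.6,"tz":-0.25,"wx":0.013,"wy":0,"wz":0,"gripper":0.6},{"tx":11,"ty":0.6,"tz":-0.25,"wx":0.013,"wy":0,"wz":0,"gripper":0.6},{"tx":12.2,"ty":0.6,"tz":-0.25,"wx":0.013,"wy":0,"wz":0,"gripper":0.6},{"tx":12.2,"ty":0.6,"tz":-0.25,"wx":0.013,"wy":0,"wz":0,"gripper":0.6},{"tx":12.2,"ty":0.6,"tz":-0.25,"wx":0.013,"wy":0,"wz":0,"gripper":0.6},{"tx":12.2,"ty":0.6,"tz":-0.25,"wx":0.013,"wy":0,"wz":0,"gripper":0.6}]'; python3 - <<'E'
from h import *
delta([432.5,-351.8,92],-10.1)
E
```

```text
time: 6.13
tool_pos: [432.9, -353.7, 162.4]
tcp_rot: [-0.604, 1.568, -0.781]
contact_force: [-0.3, -0.2, -0.4]
grip_width: 26.8
t cm [ 7.04  0.2  -0.09] w [-0.001  0.003  0.002]
```

```bash
python3 -m creep '[{"tx":1,"ty":0.15,"tz":-0.05,"wx":0,"wy":0,"wz":0,"gripper":0.6},{"tx":2.5,"ty":0.15,"tz":-0.05,"wx":0,"wy":0,"wz":0,"gripper":0.6},{"tx":4,"ty":0.15,"tz":-0.05,"wx":0,"wy":0,"wz":0,"gripper":0.6},{"tx":4,"ty":0.15,"tz":-0.05,"wx":0,"wy":0,"wz":0,"gripper":0.6},{"tx":4,"ty":0.15,"tz":-0.05,"wx":0,"wy":0,"wz":0,"gripper":0.6}]'; python3 - <<'E'
from h import *
delta([432.5,-351.8,92],-10.1);print(get_obs()["contact_force"],get_obs()["moment"])
E
```

```text
time: 6.55
tool_pos: [432.1, -352.2, 121.6]
tcp_rot: [-0.552, 1.57, -0.73]
contact_force: [0.1, 0.6, -0.0]
grip_width: 27.1
t cm [2.96 0.05 0.03] w [-0.001  0.001  0.001]
[ 0.13077827  0.57477424 -0.01851057] [-0.0774099   0.05195994 -0.01350543]
```

```bash
python3 -m creep '[{"tx":1.2,"ty":0.05,"tz":0,"wx":0,"wy":0,"wz":0,"gripper":0.6},{"tx":2.2,"ty":0.05,"tz":0,"wx":0,"wy":0,"wz":0,"gripper":0.6},{"tx":2.8,"ty":0.05,"tz":0,"wx":0,"wy":0,"wz":0,"gripper":0.6},{"tx":3.1,"ty":0.05,"tz":0,"wx":0,"wy":0,"wz":0,"gripper":0.6},{"tx":3.1,"ty":0.05,"tz":0,"wx":0,"wy":0,"wz":0,"gripper":0.6},{"tx":3.1,"ty":0.05,"tz":0,"wx":0,"wy":0,"wz":0,"gripper":0.6}]'; python3 - <<'E'
from h import *
delta([432.5,-351.8,92],-10.1);print(get_obs()["contact_force"],get_obs()["moment"])
E
```

```text
time: 7.05
tool_pos: [432.3, -352.5, 91.4]
tcp_rot: [-0.762, 1.568, -0.94]
contact_force: [-1.3, 1.2, 7.3]
grip_width: 27.4
t cm [-0.06  0.07  0.  ] w [-0.002  0.002  0.002]
[-1.33336352  1.16115978  7.25961991] [0.11055845 0.49643669 0.04434785]
```

```bash
python3 -m creep '[{"tx":0.15,"ty":0,"tz":0,"wx":0,"wy":0,"wz":0,"gripper":0.6},{"tx":0.15,"ty":0,"tz":0,"wx":0,"wy":0,"wz":0,"gripper":0.6}]'; python3 -m creep '[{"tx":-0.1,"ty":0,"tz":0,"wx":0,"wy":0,"wz":0,"gripper":-0.1},{"tx":-0.1,"ty":0,"tz":0,"wx":0,"wy":0,"wz":0,"gripper":-0.1},{"tx":-0.1,"ty":0,"tz":0,"wx":0,"wy":0,"wz":0,"gripper":-0.1},{"tx":-3,"ty":0,"tz":0,"wx":0,"wy":0,"wz":0,"gripper":-0.1},{"tx":-7,"ty":0,"tz":0,"wx":0,"wy":0,"wz":0,"gripper":-0.1},{"tx":-11,"ty":0,"tz":0,"wx":0,"wy":0,"wz":0,"gripper":-0.1},{"tx":-15,"ty":0,"tz":0,"wx":0,"wy":0,"wz":0,"gripper":-0.1},{"tx":-19,"ty":0,"tz":0,"wx":0,"wy":0,"wz":0,"gripper":-0.1}]';python3 - <<'E'
from h import *
q,R=pose();print(q)
c=cam("wrist"); cv2.imwrite("pics/w5.png",c["frame"][:,:,::-1])
P=cloud(c)
m=mask(c,"red")&(P[...,2]>100)&(P[...,2]<160); print("cap", np.percentile(P[m][:,2],[50,90,98]).round(1), P[m&(P[...,2]>125)].mean(0).round(1))
delta([430,60,280],40)
E
```

```text
time: 7.22
tool_pos: [432.8, -353.2, 91.2]
tcp_rot: [-0.78, 1.565, -0.958]
contact_force: [-3.7, 0.9, 16.5]
grip_width: 26.9
time: 7.88
tool_pos: [431.5, -351.2, 279.7]
tcp_rot: [2.254, 1.57, 2.076]
contact_force: [0.6, 0.2, -0.9]
grip_width: 50.3
[ 431.48792737 -351.18960529  279.70669133]
cap [135.4 136.4 137. ] [ 432.1 -349.9  135.1]
t cm [ 0.45 40.64 -7.68] w [-0.876  0.007  0.012]
```

View pics/w5.png

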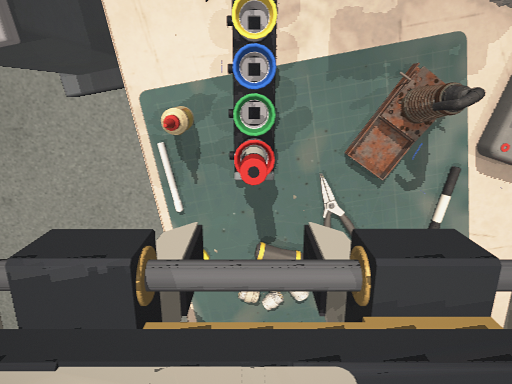

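Red is in the red-collared cup (cap at 253,170). Its top is at z≈136.4 against 136.5 for fully home, and the bottle at (176,121) is untouched. Going back for blue.

```bash
python3 -m creep '[{"tx":0,"ty":40.6,"tz":-7.7,"wx":-0.876,"wy":0,"wz":0,"gripper":-0.1},{"tx":0,"ty":40.6,"tz":-7.7,"wx":-0.876,"wy":0,"wz":0,"gripper":-0.1},{"tx":0,"ty":40.6,"tz":-7.7,"wx":-0.876,"wy":0,"wz":0,"gripper":-0.1},{"tx":0,"ty":40.6,"tz":-7.7,"wx":-0.876,"wy":0,"wz":0,"gripper":-0.1},{"tx":0,"ty":40.6,"tz":-7.7,"wx":-0.876,"wy":0,"wz":0,"gripper":-0.1},{"tx":0,"ty":40.6,"tz":-7.7,"wx":-0.876,"wy":0,"wz":0,"gripper":-0.1},{"tx":0,"ty":40.6,"tz":-7.7,"wx":-0.876,"wy":0,"wz":0,"gripper":-0.1},{"tx":0,"ty":40.6,"tz":-7.7,"wx":-0.876,"wy":0,"wz":0,"gripper":-0.1}]'; python3 - <<'E'
from h import *
delta([537.8,338.9,270],98)
E
```

```text
time: 8.6
tool_pos: [428.1, -16.4, 277.8]
tcp_rot: [0.469, 1.571, 1.173]
contact_force: [0.6, 0.5, 0.4]
grip_width: 50.5
t cm [ 0.78 19.96 31.37] w [-1.006  0.     0.   ]
```

```bash
python3 -m creep '[{"tx":0.8,"ty":19.5,"tz":30.9,"wx":-1.006,"wy":0,"wz":0,"gripper":-0.1},{"tx":0.8,"ty":19.5,"tz":30.9,"wx":-1.006,"wy":0,"wz":0,"gripper":-0.1},{"tx":0.8,"ty":19.5,"tz":30.9,"wx":-1.006,"wy":0,"wz":0,"gripper":-0.1},{"tx":0.8,"ty":19.5,"tz":30.9,"wx":-1.006,"wy":0,"wz":0,"gripper":-0.1},{"tx":0.8,"ty":19.5,"tz":30.9,"wx":-1.006,"wy":0,"wz":0,"gripper":-0.1},{"tx":0.8,"ty":19.5,"tz":30.9,"wx":-1.006,"wy":0,"wz":0,"gripper":-0.1},{"tx":0.8,"ty":19.5,"tz":30.9,"wx":-1.006,"wy":0,"wz":0,"gripper":-0.1},{"tx":0.8,"ty":19.5,"tz":30.9,"wx":-1.006,"wy":0,"wz":0,"gripper":-0.1}]'; python3 -m creep '[{"tx":0,"ty":0,"tz":0,"wx":0,"wy":0,"wz":0,"gripper":-0.1},{"tx":0,"ty":0,"tz":0,"wx":0,"wy":0,"wz":0,"gripper":-0.1}]'; python3 - <<'E'
from h import *
delta([537.8,338.9,150],98)
E
```

```text
time: 9.27
tool_pos: [530.3, 301.3, 270.1]
tcp_rot: [1.817, 1.57, -2.762]
contact_force: [1.1, -0.9, 0.1]
grip_width: 50.5
time: 9.43
tool_pos: [529.9, 301.0, 268.6]
tcp_rot: [1.824, 1.568, -2.758]
contact_force: [-0.4, -0.2, -0.4]
grip_width: 50.3
t cm [11.85 -1.31  3.67] w [-0.01  -0.001 -0.003]
```

```bash
python3 -m creep '[{"tx":0,"ty":-1.3,"tz":3.7,"wx":-0.01,"wy":0,"wz":0,"gripper":-0.1},{"tx":4,"ty":-1.3,"tz":3.7,"wx":-0.01,"wy":0,"wz":0,"gripper":-0.1},{"tx":8,"ty":-1.3,"tz":3.7,"wx":-0.01,"wy":0,"wz":0,"gripper":-0.1},{"tx":11.8,"ty":-1.3,"tz":3.7,"wx":-0.01,"wy":0,"wz":0,"gripper":-0.1},{"tx":14,"ty":-1.3,"tz":3.7,"wx":-0.01,"wy":0,"wz":0,"gripper":-0.1},{"tx":14,"ty":-1.3,"tz":3.7,"wx":-0.01,"wy":0,"wz":0,"gripper":-0.1}]'; python3 - <<'E'
from h import *
q,R=pose(); c=cam("wrist"); cv2.imwrite("pics/w6.png",c["frame"][:,:,::-1]); P=cloud(c)
for col in("blue","yellow","green"):
    m=mask(c,col)&(P[...,2]>119)&(P[...,2]<128)&(abs(P[...,1]-330)<40); t=P[m]
    if len(t): print(col,len(t),((t.min(0)+t.max(0))/2).round(1),(t.max(0)-t.min(0)).round(1),"tool",(R.T@((t.min(0)+t.max(0))/2-q)).round(1))
delta([537.8,338.9,80],98)
E
```

```text
time: 9.93
tool_pos: [535.3, 334.5, 125.1]
tcp_rot: [1.899, 1.56, -2.679]
contact_force: [-0.6, -0.3, -0.6]
grip_width: 50.5
blue 1374 [536.9 338.5 122.6] [27.7 26.6  7.1] tool [ 2.5 -2.2  3.7]
yellow 1620 [485.6 331.  122.9] [27.5 26.9  6.1] tool [ 2.7 49.7  3.2]
green 1976 [434.5 324.  122.5] [27.  26.7  6.6] tool [  3.7 101.2   3.1]
t cm [ 4.87 -0.14  0.34] w [-0.005 -0.002 -0.005]
```

View pics/w6.png

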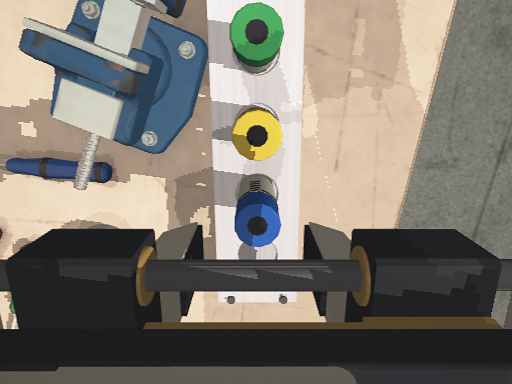

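Blue's cap (257,225) is between the pads, slightly right of centre; yellow is at (257,135) and green at (256,32). Descending and gripping.

```bash
python3 -m creep '[{"tx":0.5,"ty":-0.15,"tz":0.35,"wx":-0.005,"wy":0,"wz":0,"gripper":-0.1},{"tx":2.5,"ty":-0.15,"tz":0.35,"wx":-0.005,"wy":0,"wz":0,"gripper":-0.1},{"tx":4.6,"ty":-0.15,"tz":0.35,"wx":-0.005,"wy":0,"wz":0,"gripper":-0.1},{"tx":4.6,"ty":-0.15,"tz":0.35,"wx":-0.005,"wy":0,"wz":0,"gripper":-0.1},{"tx":4.6,"ty":-0.15,"tz":0.35,"wx":-0.005,"wy":0,"wz":0,"gripper":-0.1}]'; python3 - <<'E'
from h import *
q,R=pose(); c=cam("wrist"); print("cap hole col check, target", (R.T@(np.array([537.2,338.7,124])-q)).round(1))
delta([537.2,338.7,80],98)
E
```

```text
time: 10.4
tool_pos: [540.1, 341.2, 86.1]
tcp_rot: [-1.276, 1.569, 0.436]
contact_force: [0.2, -0.5, 0.2]
grip_width: 50.4
cap hole col check, target [-37.9   3.1  -2.1]
t cm [ 0.7   0.38 -0.24] w [0.002 0.001 0.003]
```

```bash
python3 -m creep '[{"tx":0.4,"ty":0.1,"tz":0,"wx":0,"wy":0,"wz":0,"gripper":-0.1},{"tx":0.4,"ty":0.1,"tz":0,"wx":0,"wy":0,"wz":0,"gripper":-0.1}]'; python3 - <<'E'
from h import *
delta([537.2,338.7,80],98)
E
```

```text
time: 10.62
tool_pos: [539.0, 341.3, 82.0]
tcp_rot: [-1.232, 1.569, 0.481]
contact_force: [0.0, 0.9, 0.2]
grip_width: 50.4
t cm [ 0.2   0.21 -0.23] w [0.003 0.001 0.002]
```

```bash
python3 -m creep '[{"tx":0.2,"ty":0.2,"tz":-0.2,"wx":0,"wy":0,"wz":0,"gripper":-0.1},{"tx":0.2,"ty":0.2,"tz":-0.2,"wx":0,"wy":0,"wz":0,"gripper":-0.1},{"tx":0.2,"ty":0.2,"tz":-0.2,"wx":0,"wy":0,"wz":0,"gripper":0.6},{"tx":0.2,"ty":0.2,"tz":-0.2,"wx":0,"wy":0,"wz":0,"gripper":0.6},{"tx":0.2,"ty":0.2,"tz":-0.2,"wx":0,"wy":0,"wz":0,"gripper":0.6},{"tx":0.2,"ty":0.2,"tz":-0.2,"wx":0,"wy":0,"wz":0,"gripper":0.6},{"tx":0.2,"ty":0.2,"tz":-0.2,"wx":0,"wy":0,"wz":0,"gripper":0.6}]'; python3 - <<'E'
from h import *
delta([537.2,338.7,80],98)
E
```

```text
time: 11.2
tool_pos: [536.8, 338.8, 78.8]
tcp_rot: [-1.577, 1.571, 0.137]
contact_force: [0.5, 0.5, -0.2]
grip_width: 26.8
t cm [-0.12 -0.04 -0.01] w [ 0.003 -0.     0.   ]
```

```bash
python3 -m creep '[{"tx":-2,"ty":0,"tz":0,"wx":0,"wy":0,"wz":0,"gripper":0.6},{"tx":-5,"ty":0,"tz":0,"wx":0,"wy":0,"wz":0,"gripper":0.6},{"tx":-9,"ty":0,"tz":0,"wx":0,"wy":0,"wz":0,"gripper":0.6},{"tx":-13,"ty":0,"tz":0,"wx":0,"wy":0,"wz":0,"gripper":0.6},{"tx":-17,"ty":0,"tz":0,"wx":0,"wy":0,"wz":0,"gripper":0.6},{"tx":-21,"ty":0,"tz":0,"wx":0,"wy":0,"wz":0,"gripper":0.6},{"tx":-21,"ty":0,"tz":0,"wx":0,"wy":0,"wz":0,"gripper":0.6}]'; python3 - <<'E'
from h import *
delta([430,60,285],40)
E
```

```text
time: 11.78
tool_pos: [539.2, 340.0, 298.4]
tcp_rot: [-1.268, 1.555, 0.445]
contact_force: [-0.0, 0.4, 1.4]
grip_width: 26.9
t cm [  1.    14.8  -26.17] w [1.015 0.012 0.011]
```

```bash
python3 -m creep '[{"tx":0,"ty":14.8,"tz":-26.2,"wx":1.01,"wy":0,"wz":0,"gripper":0.6},{"tx":0,"ty":14.8,"tz":-26.2,"wx":1.01,"wy":0,"wz":0,"gripper":0.6},{"tx":0,"ty":14.8,"tz":-26.2,"wx":1.01,"wy":0,"wz":0,"gripper":0.6},{"tx":0,"ty":14.8,"tz":-26.2,"wx":1.01,"wy":0,"wz":0,"gripper":0.6},{"tx":0,"ty":14.8,"tz":-26.2,"wx":1.01,"wy":0,"wz":0,"gripper":0.6},{"tx":0,"ty":14.8,"tz":-26.2,"wx":1.01,"wy":0,"wz":0,"gripper":0.6},{"tx":0,"ty":14.8,"tz":-26.2,"wx":1.01,"wy":0,"wz":0,"gripper":0.6},{"tx":0,"ty":14.8,"tz":-26.2,"wx":1.01,"wy":0,"wz":0,"gripper":0.6}]'; python3 - <<'E'
from h import *
delta([450.7,-249.5,280],-10.1)
E
```

```text
time: 12.45
tool_pos: [425.2, 54.4, 288.8]
tcp_rot: [-2.508, 1.569, -1.805]
contact_force: [1.0, 0.3, -0.2]
grip_width: 27.2
t cm [  0.94 -24.82 -17.71] w [ 0.88  -0.001  0.002]
```

```bash
python3 -m creep '[{"tx":0.9,"ty":-24.8,"tz":-17.7,"wx":0.88,"wy":0,"wz":0,"gripper":0.6},{"tx":0.9,"ty":-24.8,"tz":-17.7,"wx":0.88,"wy":0,"wz":0,"gripper":0.6},{"tx":0.9,"ty":-24.8,"tz":-17.7,"wx":0.88,"wy":0,"wz":0,"gripper":0.6},{"tx":0.9,"ty":-24.8,"tz":-17.7,"wx":0.88,"wy":0,"wz":0,"gripper":0.6},{"tx":0.9,"ty":-24.8,"tz":-17.7,"wx":0.88,"wy":0,"wz":0,"gripper":0.6},{"tx":0.9,"ty":-24.8,"tz":-17.7,"wx":0.88,"wy":0,"wz":0,"gripper":0.6},{"tx":0.9,"ty":-24.8,"tz":-17.7,"wx":0.88,"wy":0,"wz":0,"gripper":0.6},{"tx":0.9,"ty":-24.8,"tz":-17.7,"wx":0.88,"wy":0,"wz":0,"gripper":0.6}]';python3 -m creep '[{"tx":0,"ty":0,"tz":0,"wx":0,"wy":0,"wz":0,"gripper":0.6},{"tx":0,"ty":0,"tz":0,"wx":0,"wy":0,"wz":0,"gripper":0.6}]'; python3 - <<'E'
from h import *
q,R=pose();c=cam("wrist"); cv2.imwrite("pics/w7.png",c["frame"][:,:,::-1]);P=cloud(c)
S=(P.reshape(-1,3)-q)@R; b=S[(abs(S[:,2])<20)&(abs(S[:,1])<25)&(S[:,0]>5)&(S[:,0]<70)]
for x in (5,35):
    k=b[(b[:,0]>x)&(b[:,0]<x+10)]
    if len(k): print(x,len(k),"z",k[:,2].min().round(1),k[:,2].max().round(1),"ymax",k[:,1].max().round(1))
delta([450.7,-249.5,160],-10.1)
E
```

```text
time: 13.12
tool_pos: [455.3, -250.1, 278.6]
tcp_rot: [-1.888, 1.569, -2.065]
contact_force: [-1.1, 0.7, -0.8]
grip_width: 26.9
time: 13.28
tool_pos: [455.4, -244.9, 279.1]
tcp_rot: [2.274, 1.569, 2.107]
contact_force: [-0.4, 0.9, -0.8]
grip_width: 27.2
5 196 z -13.8 12.1 ymax 16.5
35 127 z -14.0 11.5 ymax 16.0
t cm [11.94 -0.64 -0.38] w [ 0.011 -0.001 -0.001]
```

View pics/w7.png

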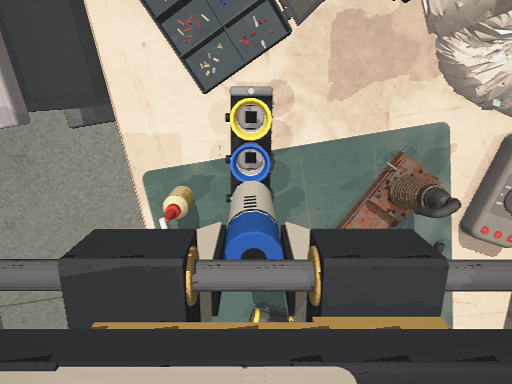

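The blue cartridge is held over its collar (250,161), with yellow at (251,119) and the bottle undisturbed at (175,208). The axis looks about 2 mm off, though the arm may still have been settling. I'll hover lower and re-measure.

```bash
python3 -m creep '[{"tx":3,"ty":-0.6,"tz":-0.4,"wx":0.011,"wy":0,"wz":0,"gripper":0.6},{"tx":7,"ty":-0.6,"tz":-0.4,"wx":0.011,"wy":0,"wz":0,"gripper":0.6},{"tx":10.5,"ty":-0.6,"tz":-0.4,"wx":0.011,"wy":0,"wz":0,"gripper":0.6},{"tx":11.9,"ty":-0.6,"tz":-0.4,"wx":0.011,"wy":0,"wz":0,"gripper":0.6},{"tx":11.9,"ty":-0.6,"tz":-0.4,"wx":0.011,"wy":0,"wz":0,"gripper":0.6},{"tx":11.9,"ty":-0.6,"tz":-0.4,"wx":0.011,"wy":0,"wz":0,"gripper":0.6},{"tx":11.9,"ty":-0.6,"tz":-0.4,"wx":0.011,"wy":0,"wz":0,"gripper":0.6},{"tx":11.9,"ty":-0.6,"tz":-0.4,"wx":0.011,"wy":0,"wz":0,"gripper":0.6}]'; python3 - <<'E'
from h import *
q,R=pose();c=cam("wrist"); cv2.imwrite("pics/w8.png",c["frame"][:,:,::-1]);P=cloud(c)
S=(P.reshape(-1,3)-q)@R; b=S[(abs(S[:,2])<20)&(abs(S[:,1])<25)&(S[:,0]>5)&(S[:,0]<70)]
for x in (5,15,25,35):
    k=b[(b[:,0]>x)&(b[:,0]<x+10)]
    if len(k): print(x,len(k),"z",k[:,2].min().round(1),k[:,2].max().round(1),"ymax",k[:,1].max().round(1))
m=mask(c,"yellow")&(P[...,2]>64)&(P[...,2]<72); t=P[m]; print("yellow cup",((t.min(0)+t.max(0))/2).round(1),(t.max(0)-t.min(0)).round(1))
m=mask(c,"blue")&(P[...,2]>64)&(P[...,2]<72); t=P[m]; print("blue cup",((t.min(0)+t.max(0))/2).round(1),(t.max(0)-t.min(0)).round(1))
print(q.round(1));delta([450.7,-249.5,92],-10.1)
E
```

```text
time: 14.0
tool_pos: [451.9, -250.3, 162.7]
tcp_rot: [-0.437, 1.567, -0.614]
contact_force: [-0.9, 0.4, 1.0]
grip_width: 26.8
5 197 z -13.8 12.2 ymax 16.7
15 171 z -13.9 12.7 ymax 16.0
25 149 z -14.2 11.8 ymax 16.0
35 128 z -13.9 11.5 ymax 15.9
yellow cup [ 460.2 -198.6   66.9] [46.7 47.2  5.7]
blue cup [ 450.9 -246.7   66.7] [47.2 41.1  5.4]
[ 451.9 -250.3  162.7]
t cm [ 7.05  0.08 -0.14] w [-0.001  0.003  0.001]
```

View pics/w8.png

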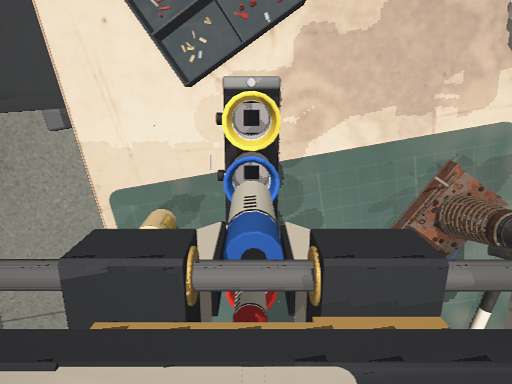

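```bash
python3 -m creep '[{"tx":1,"ty":-0.1,"tz":-0.05,"wx":0,"wy":0,"wz":0,"gripper":0.6},{"tx":2.5,"ty":-0.1,"tz":-0.05,"wx":0,"wy":0,"wz":0,"gripper":0.6},{"tx":4,"ty":-0.1,"tz":-0.05,"wx":0,"wy":0,"wz":0,"gripper":0.6},{"tx":4,"ty":-0.1,"tz":-0.05,"wx":0,"wy":0,"wz":0,"gripper":0.6},{"tx":4,"ty":-0.1,"tz":-0.05,"wx":0,"wy":0,"wz":0,"gripper":0.6}]'; python3 - <<'E'
from h import *
print(get_obs()["contact_force"].round(1) if 0 else get_obs()["contact_force"]);delta([450.6,-251.3,92],-10.1)
E
```

```text
time: 14.47
tool_pos: [449.7, -250.9, 120.3]
tcp_rot: [2.573, 1.569, 2.395]
contact_force: [0.4, -0.6, -0.2]
grip_width: 27.2
[ 0.37570191 -0.57221368 -0.15622694]
t cm [ 2.83 -0.03  0.1 ] w [-0.002 -0.001 -0.001]
```

```bash
python3 -m creep '[{"tx":1,"ty":-0.03,"tz":0.12,"wx":0,"wy":0,"wz":0,"gripper":0.6},{"tx":2,"ty":-0.03,"tz":0.12,"wx":0,"wy":0,"wz":0,"gripper":0.6},{"tx":2.7,"ty":-0.03,"tz":0.12,"wx":0,"wy":0,"wz":0,"gripper":0.6},{"tx":3,"ty":-0.03,"tz":0.12,"wx":0,"wy":0,"wz":0,"gripper":0.6},{"tx":3,"ty":-0.03,"tz":0.12,"wx":0,"wy":0,"wz":0,"gripper":0.6},{"tx":3.15,"ty":-0.03,"tz":0.12,"wx":0,"wy":0,"wz":0,"gripper":0.6},{"tx":3.15,"ty":-0.03,"tz":0.12,"wx":0,"wy":0,"wz":0,"gripper":0.6}]'; python3 - <<'E'
from h import *
print(get_obs()["contact_force"],get_obs()["moment"]);delta([451.3,-251.3,92],-10.1)
E
```

```text
time: 15.05
tool_pos: [451.6, -252.2, 90.6]
tcp_rot: [-0.747, 1.569, -0.924]
contact_force: [-2.2, 1.1, 12.9]
grip_width: 27.4
[-2.17839396  1.05875856 12.88111153] [0.18323467 0.91645322 0.02137322]
t cm [-0.14  0.08 -0.04] w [-0.001  0.001  0.001]
```

Contact came at the expected depth (TCP 90.6). Releasing and lifting.

```bash
python3 -m creep '[{"tx":0,"ty":0,"tz":0,"wx":0,"wy":0,"wz":0,"gripper":-0.1},{"tx":0,"ty":0,"tz":0,"wx":0,"wy":0,"wz":0,"gripper":-0.1},{"tx":0,"ty":0,"tz":0,"wx":0,"wy":0,"wz":0,"gripper":-0.1},{"tx":-3,"ty":0,"tz":0,"wx":0,"wy":0,"wz":0,"gripper":-0.1},{"tx":-7,"ty":0,"tz":0,"wx":0,"wy":0,"wz":0,"gripper":-0.1},{"tx":-11,"ty":0,"tz":0,"wx":0,"wy":0,"wz":0,"gripper":-0.1},{"tx":-15,"ty":0,"tz":0,"wx":0,"wy":0,"wz":0,"gripper":-0.1},{"tx":-19,"ty":0,"tz":0,"wx":0,"wy":0,"wz":0,"gripper":-0.1}]';python3 - <<'E'
from h import *
q,R=pose();print(q)
c=cam("wrist"); cv2.imwrite("pics/w9.png",c["frame"][:,:,::-1])
P=cloud(c)
m=mask(c,"blue")&(P[...,2]>100)&(P[...,2]<160); print("cap", np.percentile(P[m][:,2],[50,90,98]).round(1), P[m&(P[...,2]>125)].mean(0).round(1))
delta([430,50,280],40)
E
```

```text
time: 15.72
tool_pos: [450.9, -251.3, 280.8]
tcp_rot: [2.434, 1.57, 2.256]
contact_force: [1.7, -1.1, 0.8]
grip_width: 50.3
[ 450.87608283 -251.28717029  280.83650244]
cap [135.4 136.5 137. ] [ 449.3 -247.9  135.1]
t cm [ 0.66 29.43 -7.69] w [-0.876  0.009  0.011]
```

View pics/w9.png

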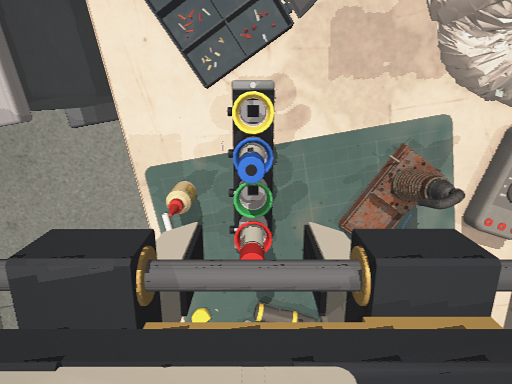

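Blue is home in the blue cup (cap at 250,168, top at z 136.5), and the bottle at (178,200) is still standing. Next is yellow.

```bash
python3 -m creep '[{"tx":0,"ty":29.4,"tz":-7.7,"wx":-0.876,"wy":0,"wz":0,"gripper":-0.1},{"tx":0,"ty":29.4,"tz":-7.7,"wx":-0.876,"wy":0,"wz":0,"gripper":-0.1},{"tx":0,"ty":29.4,"tz":-7.7,"wx":-0.876,"wy":0,"wz":0,"gripper":-0.1},{"tx":0,"ty":29.4,"tz":-7.7,"wx":-0.876,"wy":0,"wz":0,"gripper":-0.1},{"tx":0,"ty":29.4,"tz":-7.7,"wx":-0.876,"wy":0,"wz":0,"gripper":-0.1},{"tx":0,"ty":29.4,"tz":-7.7,"wx":-0.876,"wy":0,"wz":0,"gripper":-0.1},{"tx":0,"ty":29.4,"tz":-7.7,"wx":-0.876,"wy":0,"wz":0,"gripper":-0.1},{"tx":0,"ty":29.4,"tz":-7.7,"wx":-0.876,"wy":0,"wz":0,"gripper":-0.1}]'; python3 - <<'E'
from h import *
delta([485.7,331.1,250],98)
E
```

```text
time: 16.43
tool_pos: [426.3, 55.9, 278.9]
tcp_rot: [0.999, 1.569, 1.708]
contact_force: [0.5, -0.3, 0.8]
grip_width: 50.2
t cm [ 2.95 17.03 22.41] w [-1.002e+00  2.000e-03 -1.000e-03]
```

```bash
python3 -m creep '[{"tx":0,"ty":17,"tz":22.4,"wx":-1.002,"wy":0,"wz":0,"gripper":-0.1},{"tx":0,"ty":17,"tz":22.4,"wx":-1.002,"wy":0,"wz":0,"gripper":-0.1},{"tx":0,"ty":17,"tz":22.4,"wx":-1.002,"wy":0,"wz":0,"gripper":-0.1},{"tx":0,"ty":17,"tz":22.4,"wx":-1.002,"wy":0,"wz":0,"gripper":-0.1},{"tx":0,"ty":17,"tz":22.4,"wx":-1.002,"wy":0,"wz":0,"gripper":-0.1},{"tx":0,"ty":17,"tz":22.4,"wx":-1.002,"wy":0,"wz":0,"gripper":-0.1},{"tx":0,"ty":17,"tz":22.4,"wx":-1.002,"wy":0,"wz":0,"gripper":-0.1},{"tx":0,"ty":17,"tz":22.4,"wx":-1.002,"wy":0,"wz":0,"gripper":-0.1}]'; python3 - <<'E'
from h import *
delta([485.7,331.1,135],98)
E
```

```text
time: 17.1
tool_pos: [489.8, 330.9, 277.0]
tcp_rot: [0.789, 1.569, 2.498]
contact_force: [-1.2, -0.7, -1.4]
grip_width: 50.6
t cm [14.2   0.38  0.05] w [-0.002  0.002 -0.002]
```

```bash
python3 -m creep '[{"tx":4,"ty":0,"tz":0,"wx":0,"wy":0,"wz":0,"gripper":-0.1},{"tx":8,"ty":0,"tz":0,"wx":0,"wy":0,"wz":0,"gripper":-0.1},{"tx":12,"ty":0,"tz":0,"wx":0,"wy":0,"wz":0,"gripper":-0.1},{"tx":14,"ty":0,"tz":0,"wx":0,"wy":0,"wz":0,"gripper":-0.1},{"tx":14,"ty":0,"tz":0,"wx":0,"wy":0,"wz":0,"gripper":-0.1},{"tx":14,"ty":0,"tz":0,"wx":0,"wy":0,"wz":0,"gripper":-0.1},{"tx":14,"ty":0,"tz":0,"wx":0,"wy":0,"wz":0,"gripper":-0.1},{"tx":14,"ty":0,"tz":0,"wx":0,"wy":0,"wz":0,"gripper":-0.1}]'; python3 - <<'E'
from h import *
q,R=pose(); c=cam("wrist"); cv2.imwrite("pics/w10.png",c["frame"][:,:,::-1]); P=cloud(c)
for col in("yellow","green"):
    m=mask(c,col)&(P[...,2]>119)&(P[...,2]<128)&(abs(P[...,1]-330)<40); t=P[m]
    if len(t): print(col,len(t),((t.min(0)+t.max(0))/2).round(1),(t.max(0)-t.min(0)).round(1),"tool",(R.T@((t.min(0)+t.max(0))/2-q)).round(1))
delta([485.7,331.1,80],98)
E
```

```text
time: 17.77
tool_pos: [491.2, 326.2, 141.5]
tcp_rot: [-1.225, 1.566, 0.473]
contact_force: [0.2, -0.2, -0.2]
grip_width: 50.6
yellow 1231 [485.4 331.2 122.3] [27.4 27.   6.5] tool [19.2  5.2  5.6]
green 1363 [434.1 323.9 123.8] [26.7 26.6  4.7] tool [17.5 56.9  4.9]
t cm [6.14 0.49 0.55] w [-0.012  0.001  0.004]
```

View pics/w10.png

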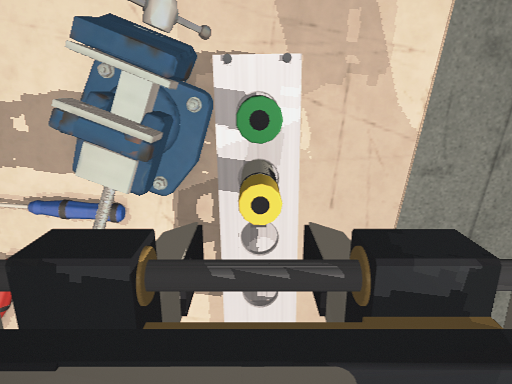

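Yellow's cap (260,205) lies 5 mm off in both tool y and z; the holes for red and blue are empty. Correcting, then descending.

```bash
python3 -m creep '[{"tx":0,"ty":0.5,"tz":0.55,"wx":-0.012,"wy":0,"wz":0,"gripper":-0.1},{"tx":2.5,"ty":0.5,"tz":0.55,"wx":-0.012,"wy":0,"wz":0,"gripper":-0.1},{"tx":5,"ty":0.5,"tz":0.55,"wx":-0.012,"wy":0,"wz":0,"gripper":-0.1},{"tx":6.1,"ty":0.5,"tz":0.55,"wx":-0.012,"wy":0,"wz":0,"gripper":-0.1},{"tx":6.1,"ty":0.5,"tz":0.55,"wx":-0.012,"wy":0,"wz":0,"gripper":-0.1},{"tx":6.1,"ty":0.5,"tz":0.55,"wx":-0.012,"wy":0,"wz":0,"gripper":-0.1},{"tx":6.1,"ty":0.5,"tz":0.55,"wx":-0.012,"wy":0,"wz":0,"gripper":-0.1}]'; python3 - <<'E'
from h import *
delta([485.5,331.2,80],98)
E
```

```text
time: 18.4
tool_pos: [485.1, 331.0, 79.8]
tcp_rot: [-1.216, 1.568, 0.495]
contact_force: [0.0, -0.1, 0.1]
grip_width: 50.7
t cm [-0.02 -0.05  0.02] w [-0.     0.001  0.002]
```

```bash
python3 -m creep '[{"tx":0,"ty":0,"tz":0,"wx":0,"wy":0,"wz":0,"gripper":0.6},{"tx":0,"ty":0,"tz":0,"wx":0,"wy":0,"wz":0,"gripper":0.6},{"tx":0,"ty":0,"tz":0,"wx":0,"wy":0,"wz":0,"gripper":0.6},{"tx":0,"ty":0,"tz":0,"wx":0,"wy":0,"wz":0,"gripper":0.6},{"tx":0,"ty":0,"tz":0,"wx":0,"wy":0,"wz":0,"gripper":0.6}]';python3 -m creep '[{"tx":-2,"ty":0,"tz":0,"wx":0,"wy":0,"wz":0,"gripper":0.6},{"tx":-5,"ty":0,"tz":0,"wx":0,"wy":0,"wz":0,"gripper":0.6},{"tx":-9,"ty":0,"tz":0,"wx":0,"wy":0,"wz":0,"gripper":0.6},{"tx":-13,"ty":0,"tz":0,"wx":0,"wy":0,"wz":0,"gripper":0.6},{"tx":-17,"ty":0,"tz":0,"wx":0,"wy":0,"wz":0,"gripper":0.6},{"tx":-21,"ty":0,"tz":0,"wx":0,"wy":0,"wz":0,"gripper":0.6},{"tx":-21,"ty":0,"tz":0,"wx":0,"wy":0,"wz":0,"gripper":0.6}]'; python3 - <<'E'
from h import *
delta([430,60,285],40)
E
```

```text
time: 18.82
tool_pos: [484.5, 330.5, 78.7]
tcp_rot: [-1.225, 1.57, 0.485]
contact_force: [1.4, -0.3, 2.7]
grip_width: 26.9
time: 19.4
tool_pos: [486.7, 331.7, 297.3]
tcp_rot: [-1.238, 1.556, 0.472]
contact_force: [0.6, 0.5, 0.3]
grip_width: 27.2
t cm [  0.97   9.4  -26.13] w [1.012 0.012 0.011]
```

```bash
python3 -m creep '[{"tx":0,"ty":9.4,"tz":-26.1,"wx":1.01,"wy":0,"wz":0,"gripper":0.6},{"tx":0,"ty":9.4,"tz":-26.1,"wx":1.01,"wy":0,"wz":0,"gripper":0.6},{"tx":0,"ty":9.4,"tz":-26.1,"wx":1.01,"wy":0,"wz":0,"gripper":0.6},{"tx":0,"ty":9.4,"tz":-26.1,"wx":1.01,"wy":0,"wz":0,"gripper":0.6},{"tx":0,"ty":9.4,"tz":-26.1,"wx":1.01,"wy":0,"wz":0,"gripper":0.6},{"tx":0,"ty":9.4,"tz":-26.1,"wx":1.01,"wy":0,"wz":0,"gripper":0.6},{"tx":0,"ty":9.4,"tz":-26.1,"wx":1.01,"wy":0,"wz":0,"gripper":0.6},{"tx":0,"ty":9.4,"tz":-26.1,"wx":1.01,"wy":0,"wz":0,"gripper":0.6}]'; python3 - <<'E'
from h import *
delta([459.8,-198.4,280],-10.1)
E
```

```text
time: 20.07
tool_pos: [426.2, 54.8, 288.2]
tcp_rot: [-2.348, 1.569, -1.649]
contact_force: [0.6, 0.8, -0.2]
grip_width: 27.4
t cm [  0.87 -21.54 -13.72] w [ 0.876 -0.001  0.002]
```

```bash
python3 -m creep '[{"tx":0.5,"ty":-21.5,"tz":-13.7,"wx":0.876,"wy":0,"wz":0,"gripper":0.6},{"tx":0.5,"ty":-21.5,"tz":-13.7,"wx":0.876,"wy":0,"wz":0,"gripper":0.6},{"tx":0.5,"ty":-21.5,"tz":-13.7,"wx":0.876,"wy":0,"wz":0,"gripper":0.6},{"tx":0.5,"ty":-21.5,"tz":-13.7,"wx":0.876,"wy":0,"wz":0,"gripper":0.6},{"tx":0.5,"ty":-21.5,"tz":-13.7,"wx":0.876,"wy":0,"wz":0,"gripper":0.6},{"tx":0.5,"ty":-21.5,"tz":-13.7,"wx":0.876,"wy":0,"wz":0,"gripper":0.6},{"tx":0.5,"ty":-21.5,"tz":-13.7,"wx":0.876,"wy":0,"wz":0,"gripper":0.6},{"tx":0.5,"ty":-21.5,"tz":-13.7,"wx":0.876,"wy":0,"wz":0,"gripper":0.6}]';python3 -m creep '[{"tx":0,"ty":0,"tz":0,"wx":0,"wy":0,"wz":0,"gripper":0.6},{"tx":0,"ty":0,"tz":0,"wx":0,"wy":0,"wz":0,"gripper":0.6},{"tx":0,"ty":0,"tz":0,"wx":0,"wy":0,"wz":0,"gripper":0.6},{"tx":0,"ty":0,"tz":0,"wx":0,"wy":0,"wz":0,"gripper":0.6}]'; python3 - <<'E'
from h import *
delta([459.8,-198.4,160],-10.1)
E
```

```text
time: 20.73
tool_pos: [463.3, -195.9, 282.1]
tcp_rot: [2.859, 1.569, 2.684]
contact_force: [0.7, 1.0, -0.9]
grip_width: 27.4
time: 21.07
tool_pos: [463.7, -192.2, 283.6]
tcp_rot: [-0.025, 1.57, -0.188]
contact_force: [0.6, 0.3, -0.5]
grip_width: 27.5
t cm [12.36 -0.67 -0.29] w [0.014 0.001 0.   ]
```

```bash
python3 -m creep '[{"tx":3,"ty":-0.7,"tz":-0.3,"wx":0.014,"wy":0,"wz":0,"gripper":0.6},{"tx":7,"ty":-0.7,"tz":-0.3,"wx":0.014,"wy":0,"wz":0,"gripper":0.6},{"tx":10.5,"ty":-0.7,"tz":-0.3,"wx":0.014,"wy":0,"wz":0,"gripper":0.6},{"tx":12.3,"ty":-0.7,"tz":-0.3,"wx":0.014,"wy":0,"wz":0,"gripper":0.6},{"tx":12.3,"ty":-0.7,"tz":-0.3,"wx":0.014,"wy":0,"wz":0,"gripper":0.6},{"tx":12.3,"ty":-0.7,"tz":-0.3,"wx":0.014,"wy":0,"wz":0,"gripper":0.6},{"tx":12.3,"ty":-0.7,"tz":-0.3,"wx":0.014,"wy":0,"wz":0,"gripper":0.6},{"tx":12.3,"ty":-0.7,"tz":-0.3,"wx":0.014,"wy":0,"wz":0,"gripper":0.6}]'; python3 - <<'E'
from h import *
q,R=pose();c=cam("wrist"); cv2.imwrite("pics/w11.png",c["frame"][:,:,::-1]);P=cloud(c)
S=(P.reshape(-1,3)-q)@R; b=S[(abs(S[:,2])<20)&(abs(S[:,1])<25)&(S[:,0]>5)&(S[:,0]<70)]
for x in (5,15,25,35):
    k=b[(b[:,0]>x)&(b[:,0]<x+10)]
    if len(k): print(x,len(k),"z",k[:,2].min().round(1),k[:,2].max().round(1),"ymax",k[:,1].max().round(1))
m=mask(c,"yellow")&(P[...,2]>64)&(P[...,2]<72); t=P[m]; print("yellow cup",((t.min(0)+t.max(0))/2).round(1),(t.max(0)-t.min(0)).round(1))
print(q.round(1));delta([459.8,-198.4,92],-10.1)
E
```

```text
time: 21.73
tool_pos: [460.7, -200.3, 162.2]
tcp_rot: [-0.356, 1.567, -0.535]
contact_force: [-0.2, 0.4, -0.6]
grip_width: 27.0
5 201 z -13.7 13.7 ymax 14.9
15 177 z -13.9 13.8 ymax 15.1
25 156 z -14.0 13.6 ymax 14.9
35 137 z -14.1 13.6 ymax 15.1
yellow cup [ 460.3 -196.2   66.7] [46.8 42.6  5.4]
[ 460.7 -200.3  162.2]
t cm [ 7.    0.18 -0.13] w [-0.003  0.003  0.001]
```

View pics/w11.png

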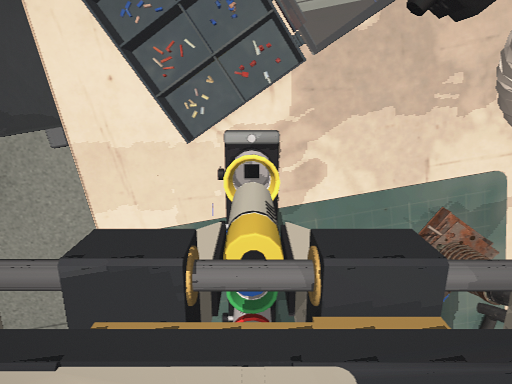

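Yellow is held upright above its yellow collar (251,175), with about 0.8 mm of axis offset. Inserting.

```bash
python3 -m creep '[{"tx":1,"ty":0.1,"tz":-0.1,"wx":0,"wy":0,"wz":0,"gripper":0.6},{"tx":2.5,"ty":0.1,"tz":-0.1,"wx":0,"wy":0,"wz":0,"gripper":0.6},{"tx":4,"ty":0.1,"tz":-0.1,"wx":0,"wy":0,"wz":0,"gripper":0.6},{"tx":4,"ty":0.1,"tz":-0.1,"wx":0,"wy":0,"wz":0,"gripper":0.6},{"tx":4,"ty":0.1,"tz":-0.1,"wx":0,"wy":0,"wz":0,"gripper":0.6}]'; python3 - <<'E'
from h import *
delta([459.8,-199.1,92],-10.1)
E
```

```text
time: 22.2
tool_pos: [458.8, -198.8, 120.8]
tcp_rot: [0.138, 1.571, -0.042]
contact_force: [-0.7, 1.3, -0.7]
grip_width: 27.0
t cm [ 2.88 -0.02  0.1 ] w [-0.004  0.    -0.   ]
```

```bash
python3 -m creep '[{"tx":1,"ty":0,"tz":0.1,"wx":0,"wy":0,"wz":0,"gripper":0.6},{"tx":2,"ty":0,"tz":0.1,"wx":0,"wy":0,"wz":0,"gripper":0.6},{"tx":2.7,"ty":0,"tz":0.1,"wx":0,"wy":0,"wz":0,"gripper":0.6},{"tx":3,"ty":0,"tz":0.1,"wx":0,"wy":0,"wz":0,"gripper":0.6},{"tx":3.1,"ty":0,"tz":0.1,"wx":0,"wy":0,"wz":0,"gripper":0.6},{"tx":3.2,"ty":0,"tz":0.1,"wx":0,"wy":0,"wz":0,"gripper":0.6},{"tx":3.2,"ty":0,"tz":0.1,"wx":0,"wy":0,"wz":0,"gripper":0.6}]'; python3 - <<'E'
from h import *
delta([459.8,-199.1,92],-10.1)
E
```

```text
time: 22.78
tool_pos: [460.6, -199.7, 90.5]
tcp_rot: [-0.511, 1.567, -0.69]
contact_force: [-3.6, -0.1, 14.4]
grip_width: 27.0
t cm [-0.15  0.05 -0.09] w [-0.003  0.003  0.002]
```

```bash
python3 -m creep '[{"tx":0,"ty":0,"tz":0,"wx":0,"wy":0,"wz":0,"gripper":-0.1},{"tx":0,"ty":0,"tz":0,"wx":0,"wy":0,"wz":0,"gripper":-0.1},{"tx":0,"ty":0,"tz":0,"wx":0,"wy":0,"wz":0,"gripper":-0.1},{"tx":-3,"ty":0,"tz":0,"wx":0,"wy":0,"wz":0,"gripper":-0.1},{"tx":-7,"ty":0,"tz":0,"wx":0,"wy":0,"wz":0,"gripper":-0.1},{"tx":-11,"ty":0,"tz":0,"wx":0,"wy":0,"wz":0,"gripper":-0.1},{"tx":-15,"ty":0,"tz":0,"wx":0,"wy":0,"wz":0,"gripper":-0.1},{"tx":-19,"ty":0,"tz":0,"wx":0,"wy":0,"wz":0,"gripper":-0.1}]';python3 - <<'E'
from h import *
q,R=pose();print(q)
c=cam("wrist"); cv2.imwrite("pics/w12.png",c["frame"][:,:,::-1])
P=cloud(c)
m=mask(c,"yellow")&(P[...,2]>100)&(P[...,2]<160); print("cap", np.percentile(P[m][:,2],[50,90,98]).round(1), P[m&(P[...,2]>125)].mean(0).round(1))
delta([410,60,280],45)
E
```

```text
time: 23.45
tool_pos: [459.3, -198.6, 280.1]
tcp_rot: [2.157, 1.571, 1.977]
contact_force: [1.0, -1.4, 0.5]
grip_width: 50.5
[ 459.2894072  -198.60620201  280.08449094]
cap [135.4 136.5 137. ] [ 458.7 -195.6  135.2]
t cm [ 0.59 24.69 -9.8 ] w [-0.965  0.009  0.011]
```

View pics/w12.png

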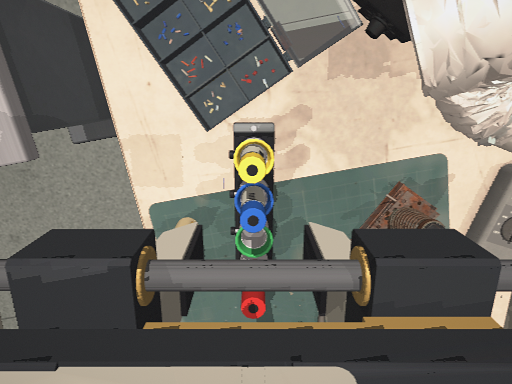

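Yellow is home in the yellow cup (cap at 252,168, top at z 136.5). Blue is at (252,220) and red at (253,307), both still in place. Green is last.

```bash
python3 -m creep '[{"tx":0,"ty":24.7,"tz":-9.8,"wx":-0.965,"wy":0,"wz":0,"gripper":-0.1},{"tx":0,"ty":24.7,"tz":-9.8,"wx":-0.965,"wy":0,"wz":0,"gripper":-0.1},{"tx":0,"ty":24.7,"tz":-9.8,"wx":-0.965,"wy":0,"wz":0,"gripper":-0.1},{"tx":0,"ty":24.7,"tz":-9.8,"wx":-0.965,"wy":0,"wz":0,"gripper":-0.1},{"tx":0,"ty":24.7,"tz":-9.8,"wx":-0.965,"wy":0,"wz":0,"gripper":-0.1},{"tx":0,"ty":24.7,"tz":-9.8,"wx":-0.965,"wy":0,"wz":0,"gripper":-0.1},{"tx":0,"ty":24.7,"tz":-9.8,"wx":-0.965,"wy":0,"wz":0,"gripper":-0.1},{"tx":0,"ty":24.7,"tz":-9.8,"wx":-0.965,"wy":0,"wz":0,"gripper":-0.1}]'; python3 - <<'E'
from h import *
delta([434.5,324,280],98)
E
```

```text
time: 24.17
tool_pos: [406.3, 64.9, 278.2]
tcp_rot: [0.683, 1.57, 1.479]
contact_force: [-0.8, 0.1, -0.5]
grip_width: 50.3
t cm [-0.15 16.11 20.48] w [-0.915  0.001 -0.   ]
```

```bash
python3 -m creep '[{"tx":0,"ty":16.1,"tz":20.5,"wx":-0.915,"wy":0,"wz":0,"gripper":-0.1},{"tx":0,"ty":16.1,"tz":20.5,"wx":-0.915,"wy":0,"wz":0,"gripper":-0.1},{"tx":0,"ty":16.1,"tz":20.5,"wx":-0.915,"wy":0,"wz":0,"gripper":-0.1},{"tx":0,"ty":16.1,"tz":20.5,"wx":-0.915,"wy":0,"wz":0,"gripper":-0.1},{"tx":0,"ty":16.1,"tz":20.5,"wx":-0.915,"wy":0,"wz":0,"gripper":-0.1},{"tx":0,"ty":16.1,"tz":20.5,"wx":-0.915,"wy":0,"wz":0,"gripper":-0.1},{"tx":0,"ty":16.1,"tz":20.5,"wx":-0.915,"wy":0,"wz":0,"gripper":-0.1},{"tx":0,"ty":16.1,"tz":20.5,"wx":-0.915,"wy":0,"wz":0,"gripper":-0.1}]'; python3 -m creep '[{"tx":0,"ty":0,"tz":0,"wx":0,"wy":0,"wz":0,"gripper":-0.1},{"tx":0,"ty":0,"tz":0,"wx":0,"wy":0,"wz":0,"gripper":-0.1},{"tx":0,"ty":0,"tz":0,"wx":0,"wy":0,"wz":0,"gripper":-0.1}]'; python3 - <<'E'
from h import *
delta([434.5,324,140],98)
E
```

```text
time: 24.83
tool_pos: [438.3, 323.7, 276.8]
tcp_rot: [1.31, 1.569, 3.02]
contact_force: [-0.3, -0.5, -0.3]
grip_width: 50.6
time: 25.08
tool_pos: [438.7, 320.0, 278.1]
tcp_rot: [2.138, 1.571, -2.447]
contact_force: [-0.6, 0.2, 0.5]
grip_width: 50.7
t cm [13.81  0.36  0.45] w [-0.013 -0.    -0.   ]
```

```bash
python3 -m creep '[{"tx":4,"ty":0.35,"tz":0.45,"wx":-0.013,"wy":0,"wz":0,"gripper":-0.1},{"tx":8,"ty":0.35,"tz":0.45,"wx":-0.013,"wy":0,"wz":0,"gripper":-0.1},{"tx":12,"ty":0.35,"tz":0.45,"wx":-0.013,"wy":0,"wz":0,"gripper":-0.1},{"tx":13.8,"ty":0.35,"tz":0.45,"wx":-0.013,"wy":0,"wz":0,"gripper":-0.1},{"tx":13.8,"ty":0.35,"tz":0.45,"wx":-0.013,"wy":0,"wz":0,"gripper":-0.1},{"tx":13.8,"ty":0.35,"tz":0.45,"wx":-0.013,"wy":0,"wz":0,"gripper":-0.1},{"tx":13.8,"ty":0.35,"tz":0.45,"wx":-0.013,"wy":0,"wz":0,"gripper":-0.1},{"tx":13.8,"ty":0.35,"tz":0.45,"wx":-0.013,"wy":0,"wz":0,"gripper":-0.1}]'; python3 - <<'E'
from h import *
q,R=pose(); c=cam("wrist"); cv2.imwrite("pics/w13.png",c["frame"][:,:,::-1]); P=cloud(c)
for col in("green",):
    m=mask(c,col)&(P[...,2]>119)&(P[...,2]<128)&(abs(P[...,1]-330)<40); t=P[m]
    if len(t): print(col,len(t),((t.min(0)+t.max(0))/2).round(1),(t.max(0)-t.min(0)).round(1),"tool",(R.T@((t.min(0)+t.max(0))/2-q)).round(1))
delta([434.5,324,80],98)
E
```

```text
time: 25.75
tool_pos: [436.0, 325.0, 142.5]
tcp_rot: [-1.199, 1.566, 0.513]
contact_force: [-0.7, -0.1, 0.9]
grip_width: 50.5
green 1165 [433.9 323.8 122.4] [27.2 26.5  6.6] tool [20.1  2.3 -0.8]
t cm [ 6.23  0.16 -0.08] w [0.002 0.001 0.004]
```

View pics/w13.png

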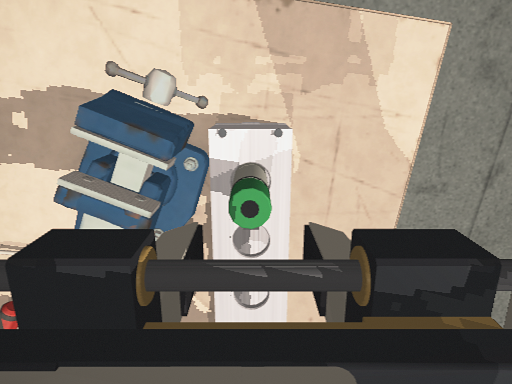

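Green's cap (250,209) is between the pads and the left finger clears the vice. Descending.

```bash
python3 -m creep '[{"tx":1,"ty":0.2,"tz":-0.08,"wx":0,"wy":0,"wz":0,"gripper":-0.1},{"tx":3.5,"ty":0.2,"tz":-0.08,"wx":0,"wy":0,"wz":0,"gripper":-0.1},{"tx":5.5,"ty":0.2,"tz":-0.08,"wx":0,"wy":0,"wz":0,"gripper":-0.1},{"tx":6.2,"ty":0.2,"tz":-0.08,"wx":0,"wy":0,"wz":0,"gripper":-0.1},{"tx":6.2,"ty":0.2,"tz":-0.08,"wx":0,"wy":0,"wz":0,"gripper":-0.1},{"tx":6.2,"ty":0.2,"tz":-0.08,"wx":0,"wy":0,"wz":0,"gripper":-0.1},{"tx":6.2,"ty":0.2,"tz":-0.08,"wx":0,"wy":0,"wz":0,"gripper":-0.1}]'; python3 - <<'E'
from h import *
delta([434.1,323.8,80],98)
E
```

```text
time: 26.38
tool_pos: [433.8, 324.0, 79.8]
tcp_rot: [-1.194, 1.568, 0.519]
contact_force: [0.7, 0.3, -0.0]
grip_width: 50.4
t cm [-0.02 -0.03 -0.02] w [0.003 0.001 0.003]
```

```bash
python3 -m creep '[{"tx":0,"ty":0,"tz":0,"wx":0,"wy":0,"wz":0,"gripper":0.6},{"tx":0,"ty":0,"tz":0,"wx":0,"wy":0,"wz":0,"gripper":0.6},{"tx":0,"ty":0,"tz":0,"wx":0,"wy":0,"wz":0,"gripper":0.6},{"tx":0,"ty":0,"tz":0,"wx":0,"wy":0,"wz":0,"gripper":0.6},{"tx":0,"ty":0,"tz":0,"wx":0,"wy":0,"wz":0,"gripper":0.6}]';python3 -m creep '[{"tx":-2,"ty":0,"tz":0,"wx":0,"wy":0,"wz":0,"gripper":0.6},{"tx":-5,"ty":0,"tz":0,"wx":0,"wy":0,"wz":0,"gripper":0.6},{"tx":-9,"ty":0,"tz":0,"wx":0,"wy":0,"wz":0,"gripper":0.6},{"tx":-13,"ty":0,"tz":0,"wx":0,"wy":0,"wz":0,"gripper":0.6},{"tx":-17,"ty":0,"tz":0,"wx":0,"wy":0,"wz":0,"gripper":0.6},{"tx":-21,"ty":0,"tz":0,"wx":0,"wy":0,"wz":0,"gripper":0.6},{"tx":-21,"ty":0,"tz":0,"wx":0,"wy":0,"wz":0,"gripper":0.6}]'; python3 - <<'E'
from h import *
delta([415,50,285],40)
E
```

```text
time: 26.8
tool_pos: [432.9, 323.5, 78.6]
tcp_rot: [-1.266, 1.57, 0.447]
contact_force: [-0.8, -0.8, 1.8]
grip_width: 27.2
time: 27.38
tool_pos: [435.3, 324.9, 296.8]
tcp_rot: [-1.209, 1.556, 0.504]
contact_force: [0.0, 0.9, 0.1]
grip_width: 26.9
t cm [  0.96   5.92 -26.93] w [1.015 0.012 0.01 ]
```

```bash
python3 -m creep '[{"tx":0,"ty":5.9,"tz":-26.9,"wx":1.01,"wy":0,"wz":0,"gripper":0.6},{"tx":0,"ty":5.9,"tz":-26.9,"wx":1.01,"wy":0,"wz":0,"gripper":0.6},{"tx":0,"ty":5.9,"tz":-26.9,"wx":1.01,"wy":0,"wz":0,"gripper":0.6},{"tx":0,"ty":5.9,"tz":-26.9,"wx":1.01,"wy":0,"wz":0,"gripper":0.6},{"tx":0,"ty":5.9,"tz":-26.9,"wx":1.01,"wy":0,"wz":0,"gripper":0.6},{"tx":0,"ty":5.9,"tz":-26.9,"wx":1.01,"wy":0,"wz":0,"gripper":0.6},{"tx":0,"ty":5.9,"tz":-26.9,"wx":1.01,"wy":0,"wz":0,"gripper":0.6},{"tx":0,"ty":5.9,"tz":-26.9,"wx":1.01,"wy":0,"wz":0,"gripper":0.6}]'; python3 - <<'E'
from h import *
delta([441.6,-300.7,283],-10.1)
E
```

```text
time: 28.05
tool_pos: [411.9, 44.7, 288.1]
tcp_rot: [-2.326, 1.569, -1.624]
contact_force: [0.6, 0.3, -0.2]
grip_width: 27.3
t cm [  0.57 -28.29 -20.04] w [ 0.878 -0.001  0.002]
```

```bash
python3 -m creep '[{"tx":0.3,"ty":-28.3,"tz":-20,"wx":0.878,"wy":0,"wz":0,"gripper":0.6},{"tx":0.3,"ty":-28.3,"tz":-20,"wx":0.878,"wy":0,"wz":0,"gripper":0.6},{"tx":0.3,"ty":-28.3,"tz":-20,"wx":0.878,"wy":0,"wz":0,"gripper":0.6},{"tx":0.3,"ty":-28.3,"tz":-20,"wx":0.878,"wy":0,"wz":0,"gripper":0.6},{"tx":0.3,"ty":-28.3,"tz":-20,"wx":0.878,"wy":0,"wz":0,"gripper":0.6},{"tx":0.3,"ty":-28.3,"tz":-20,"wx":0.878,"wy":0,"wz":0,"gripper":0.6},{"tx":0.3,"ty":-28.3,"tz":-20,"wx":0.878,"wy":0,"wz":0,"gripper":0.6},{"tx":0.3,"ty":-28.3,"tz":-20,"wx":0.878,"wy":0,"wz":0,"gripper":0.6}]';python3 -m creep '[{"tx":0,"ty":0,"tz":0,"wx":0,"wy":0,"wz":0,"gripper":0.6},{"tx":0,"ty":0,"tz":0,"wx":0,"wy":0,"wz":0,"gripper":0.6},{"tx":0,"ty":0,"tz":0,"wx":0,"wy":0,"wz":0,"gripper":0.6}]'; python3 - <<'E'
from h import *
delta([441.6,-300.7,160],-10.1)
E
```

```text
time: 28.72
tool_pos: [444.6, -285.0, 285.0]
tcp_rot: [1.633, 1.57, 1.461]
contact_force: [1.5, 1.2, 0.0]
grip_width: 26.5
time: 28.97
tool_pos: [444.7, -282.7, 284.7]
tcp_rot: [2.27, 1.569, 2.104]
contact_force: [-0.1, 0.9, -0.1]
grip_width: 27.5
t cm [12.47 -1.85  0.  ] w [ 0.011 -0.001 -0.001]
```

```bash
python3 -m creep '[{"tx":0,"ty":-1.85,"tz":0,"wx":0.011,"wy":0,"wz":0,"gripper":0.6},{"tx":2,"ty":-1.85,"tz":0,"wx":0.011,"wy":0,"wz":0,"gripper":0.6},{"tx":6,"ty":-1.85,"tz":0,"wx":0.011,"wy":0,"wz":0,"gripper":0.6},{"tx":10,"ty":-1.85,"tz":0,"wx":0.011,"wy":0,"wz":0,"gripper":0.6},{"tx":12.2,"ty":-1.85,"tz":0,"wx":0.011,"wy":0,"wz":0,"gripper":0.6},{"tx":12.2,"ty":-1.85,"tz":0,"wx":0.011,"wy":0,"wz":0,"gripper":0.6},{"tx":12.2,"ty":-1.85,"tz":0,"wx":0.011,"wy":0,"wz":0,"gripper":0.6},{"tx":12.2,"ty":-1.85,"tz":0,"wx":0.011,"wy":0,"wz":0,"gripper":0.6}]'; python3 -m creep '[{"tx":0,"ty":0,"tz":0,"wx":0,"wy":0,"wz":0,"gripper":0.6}]'; python3 - <<'E'
from h import *
q,R=pose();c=cam("wrist"); cv2.imwrite("pics/w14.png",c["frame"][:,:,::-1]);P=cloud(c)
S=(P.reshape(-1,3)-q)@R; b=S[(abs(S[:,2])<20)&(abs(S[:,1])<25)&(S[:,0]>5)&(S[:,0]<60)]
for x in (5,15,25,35):
    k=b[(b[:,0]>x)&(b[:,0]<x+10)]
    if len(k): print(x,len(k),"z",k[:,2].min().round(1),k[:,2].max().round(1),"ymax",k[:,1].max().round(1))
print(q.round(1));delta([441.6,-300.7,92],-10.1)
E
```

```text
time: 29.63
tool_pos: [443.1, -301.2, 165.5]
tcp_rot: [-0.514, 1.567, -0.689]
contact_force: [-0.0, -0.7, -0.0]
grip_width: 26.8
time: 29.72
tool_pos: [443.2, -301.7, 165.8]
tcp_rot: [-0.534, 1.566, -0.709]
contact_force: [-0.7, -0.5, -0.9]
grip_width: 26.5
5 204 z -13.7 12.9 ymax 14.9
15 165 z -13.8 13.1 ymax 14.9
25 157 z -13.9 13.2 ymax 14.9
35 132 z -14.0 12.0 ymax 14.9
[ 443.2 -301.7  165.8]
t cm [ 7.36  0.09 -0.19] w [0.001 0.004 0.002]
```

View pics/w14.png

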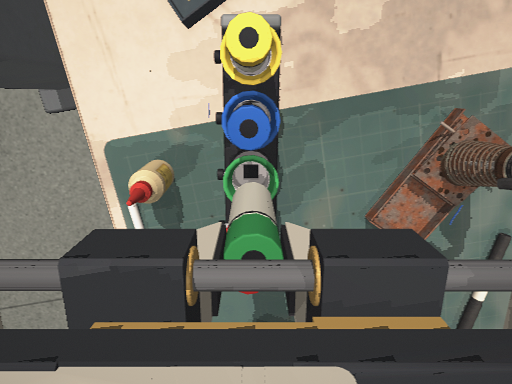

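Green is above its green collar (250,178), with yellow (249,38) and blue (249,128) seated in their cups. Inserting.

```bash
python3 -m creep '[{"tx":1,"ty":0.02,"tz":-0.15,"wx":0,"wy":0,"wz":0,"gripper":0.6},{"tx":2.5,"ty":0.02,"tz":-0.15,"wx":0,"wy":0,"wz":0,"gripper":0.6},{"tx":4.2,"ty":0.02,"tz":-0.15,"wx":0,"wy":0,"wz":0,"gripper":0.6},{"tx":4.2,"ty":0.02,"tz":-0.15,"wx":0,"wy":0,"wz":0,"gripper":0.6},{"tx":4.2,"ty":0.02,"tz":-0.15,"wx":0,"wy":0,"wz":0,"gripper":0.6}]'; python3 - <<'E'
from h import *
delta([441.8,-301.4,92],-10.1)
E
```

```text
time: 30.18
tool_pos: [440.7, -300.8, 122.0]
tcp_rot: [0.25, 1.571, 0.074]
contact_force: [-0.6, 0.8, -1.0]
grip_width: 26.8
t cm [ 3.   -0.04  0.12] w [ 0.  0. -0.]
```

```bash
python3 -m creep '[{"tx":1,"ty":-0.04,"tz":0.1,"wx":0,"wy":0,"wz":0,"gripper":0.6},{"tx":2,"ty":-0.04,"tz":0.1,"wx":0,"wy":0,"wz":0,"gripper":0.6},{"tx":2.7,"ty":-0.04,"tz":0.1,"wx":0,"wy":0,"wz":0,"gripper":0.6},{"tx":3.1,"ty":-0.04,"tz":0.1,"wx":0,"wy":0,"wz":0,"gripper":0.6},{"tx":3.2,"ty":-0.04,"tz":0.1,"wx":0,"wy":0,"wz":0,"gripper":0.6},{"tx":3.3,"ty":-0.04,"tz":0.1,"wx":0,"wy":0,"wz":0,"gripper":0.6},{"tx":3.3,"ty":-0.04,"tz":0.1,"wx":0,"wy":0,"wz":0,"gripper":0.6}]'
```

```text
time: 30.77
tool_pos: [441.9, -302.3, 90.3]
tcp_rot: [-0.799, 1.568, -0.974]
contact_force: [-3.5, 0.9, 15.6]
grip_width: 27.0
```

```bash
python3 -m creep '[{"tx":0,"ty":0,"tz":0,"wx":0,"wy":0,"wz":0,"gripper":-0.1},{"tx":0,"ty":0,"tz":0,"wx":0,"wy":0,"wz":0,"gripper":-0.1},{"tx":0,"ty":0,"tz":0,"wx":0,"wy":0,"wz":0,"gripper":-0.1},{"tx":-3,"ty":0,"tz":0,"wx":0,"wy":0,"wz":0,"gripper":-0.1},{"tx":-7,"ty":0,"tz":0,"wx":0,"wy":0,"wz":0,"gripper":-0.1},{"tx":-11,"ty":0,"tz":0,"wx":0,"wy":0,"wz":0,"gripper":-0.1},{"tx":-15,"ty":0,"tz":0,"wx":0,"wy":0,"wz":0,"gripper":-0.1},{"tx":-19,"ty":0,"tz":0,"wx":0,"wy":0,"wz":0,"gripper":-0.1}]';python3 -m creep '[{"tx":0,"ty":-6,"tz":0,"wx":0,"wy":0,"wz":0,"gripper":-0.1},{"tx":0,"ty":-8,"tz":0,"wx":0,"wy":0,"wz":0,"gripper":-0.1},{"tx":0,"ty":-8,"tz":0,"wx":0,"wy":0,"wz":0,"gripper":-0.1},{"tx":0,"ty":-8,"tz":0,"wx":0,"wy":0,"wz":0,"gripper":-0.1}]';python3 - <<'E'
from h import *
for n in("wrist","scene","top"):
    c=cam(n); cv2.imwrite(f"pics/f_{n}.png",c["frame"][:,:,::-1]); P=cloud(c)
    for col in HUE:
        m=mask(c,col)&(P[...,2]>110)&(P[...,2]<160)&(P[...,1]<-150)
        if m.sum()>10: print(n,col,m.sum(),"top z",np.percentile(P[m][:,2],[90,98]).round(1),P[m&(P[...,2]>125)].mean(0).round(1))
    m=mask(c,"red")&(P[...,0]<370)&(P[...,0]>320)&(P[...,2]>50)&(P[...,2]<110)&(P[...,1]<-250); print(n,"bottle nozzle",P[m].mean(0).round(1) if m.any() else None)
E
```

```text
time: 31.43
tool_pos: [441.1, -301.0, 279.9]
tcp_rot: [2.397, 1.57, 2.221]
contact_force: [0.4, -1.1, -0.4]
grip_width: 50.6
time: 31.77
tool_pos: [426.7, -381.4, 277.2]
tcp_rot: [2.345, 1.569, 2.167]
contact_force: [1.3, -0.5, -0.6]
grip_width: 50.3
wrist red 594 top z [136.5 137.2] [ 431.8 -350.4  135.5]
wrist green 590 top z [136.6 137.2] [ 440.8 -300.3  135.7]
wrist blue 795 top z [136.7 137.5] [ 449.7 -250.   135.4]
wrist bottle nozzle [ 348.8 -293.5   74.5]
scene red 182 top z [136.6 138.2] [ 427.3 -353.4  134. ]
scene yellow 138 top z [136.5 137.9] [ 454.8 -200.6  134. ]
scene green 132 top z [136.5 138. ] [ 435.7 -302.7  134.3]
scene blue 104 top z [137.  139.1] [ 444.1 -251.9  134.4]
scene bottle nozzle [ 341.8 -295.7   74.4]
top red 88 top z [138.1 140.1] [ 430.1 -350.1  134.6]
top yellow 76 top z [138.1 139.4] [ 457.5 -197.1  135. ]
top green 75 top z [137.8 139.3] [ 439.1 -300.4  134.7]
top blue 155 top z [136.6 138.1] [ 454.3 -252.4  134.5]
top bottle nozzle [ 345.6 -293.2   75.1]
```

View pics/f_wrist.png

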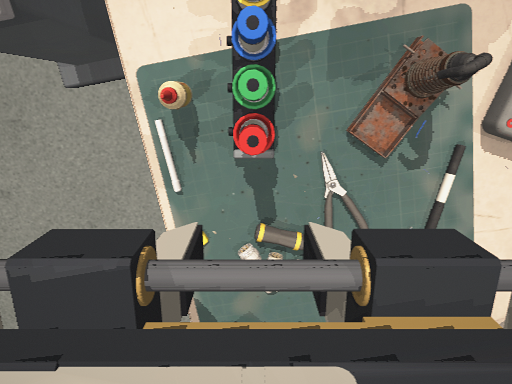

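View pics/f_scene.png

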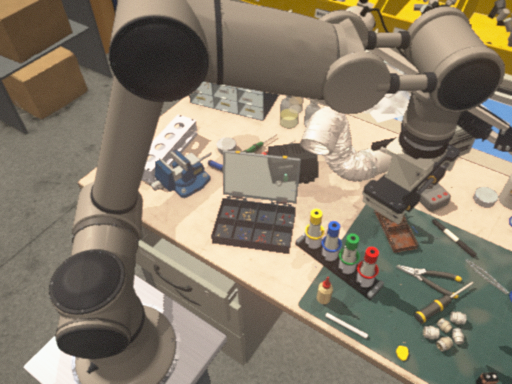

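The final views show each cap in its own collar. In the scene view they are yellow (316,214), blue (333,228), green (351,241) and red (370,254). The tops are all at z≈136.5, the bottle at (325,290) has not moved, the rack is empty and the gripper is clear. Handing in.

```bash
python3 - <<'E'
from plant import *
print(close_job())
E
```

```text
the job is handed in; nothing more can be done
None
```

I moved the four cartridges from the thaw rack to the dispensing rail, each nose down in the cup of its own colour, and handed the job in at about 32 s of the 144 s allowed.

- **Seating:** I pressed each one home with about 13–17 N. Their tops measured about 136.5 mm above the bench, which is the fully home height. The scene and top cameras gave 136.5–140 mm, within their larger noise. The wrist camera's last view cut off yellow, so its wrist reading is from just after placing it.
- **Bystander:** The little red-nozzle bottle read within 1–2 mm of its starting position in the scene and top cameras and is still standing.
- **Clear at the end:** The rack is empty and the gripper was open and touching nothing at the end.
- **Disagreements:** Horizontal positions differed between the cameras by a few millimetres, and I worked from the wrist camera. The blue cartridge sat about 2 mm off in the grip, which I corrected before inserting it.

No check failed.

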